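# Fit a bayonet filter cartridge in a bench fume extractor

### The arm

A 7-joint arm with a two-finger parallel gripper is mounted at the origin on the work surface. World frame = base frame: x ahead of the robot, y to its left, z up, the work surface at z = 0. Lengths are in m, angles in rad, forces in N, time in s.
With the tool pointing down it reaches from about 0.35 to 0.9 m from the base axis. Payload 8.1 kg.
Tool frame: the origin (TCP) lies on the centre line of the jaws, within the pads' length; the fingertips stand 17 mm ahead of it and the grasp point (between the pads) lies 2 mm behind it; z points along the fingers, y is the direction in which the jaws open and shut (so a half turn about z gives the same grasp; the last joint's range is limited). The gripper opens to 92 mm and grips with 3 to 60 N. Pads are 19 mm wide; open, the fingers measure 130 mm over their backs; the gripper's body (75 mm by 190 mm) begins 47 mm behind the grasp point.
Start: joints at [-1.221, 0.434, 0.025, 1.573, -0.012, 1.134, -0.075], TCP at [0.273, 0.562, 0.244] pointing down, gripper open.
Joint ranges: [-2.62, 2.62], [-0.44, 2.09], [-1.27, 1.32], [0.08, 2.57], [-1.32, 4.46], [0.12, 2], [-2.74, 2.74]. Speed limits (rad/s): [2.22, 2.22, 3.01, 3.01, 3.14, 3.14, 3.14].

### API

Orientations are given as a rotation vector (axis times angle).
In Python, from cell import arm gives the robot as it stands.
- The arm moves only by the shell command python3 -m creep 'ROWS' [FORCE]. ROWS is JSON, a list that holds one entry, the list of rows, each a list of 7 numbers: the shift along the world's x, y, z in cm, then the turn, a rotation vector about the world's x, y, z in degrees, then the opening, from -1 (shut) to 1 (fully open), so that 0 is half open. In form: [[[tx, ty, tz, ax, ay, az, jaw], ...]]. A call has 1 to 5 rows; each row is the pose to reach, as a shift and turn from the pose commanded when the call began; what a row does not reach only later rows make up. A row lasts 1/10 s, in which the tool goes at most 50 mm and 8.59 degrees, less where a joint would pass 70% of its speed; a pose out of reach is approached as far as the arm can. A call with a gripper value outside its range is refused whole. The fingers move at their own pace and stop on an object; FORCE is the grip in N (left out, the last holds). Time passes only in rows, so rows that repeat a pose let the fingers close. It gives the time, the measured TCP pose, the force and the opening at its end, in the units of the state.
- arm.observe(): the state, without advancing time (a new reading comes with each control period).
- arm.get_image(name): name is "side" or "top" or "wrist"; returns the picture (480x640x3 uint8, red, green, blue); there is no depth.
- arm.camera_model(name): a dict with "vfov" (degrees; the focal length in pixels is half the picture's height over the tangent of half this angle, whatever the lens; pixels are square), "cx", "cy" (the principal point, pixels), "k1" (the pictures are not rectified: a ray, as slopes to the right and down, at radius r is drawn at 1 + k1 r^2 times it, then the intrinsics apply), "cam_to_world" (4x4, takes a point from camera to world coordinates); the wrist camera has in their place "T_tool_cam" (4x4, takes a point from camera to tool coordinates, whose origin is the TCP and whose axes are the flange's). Camera axes: x right, y down, z forward; pixel columns grow to the right and rows downward; lengths in m; the calibration is good to about 2 mm. A picture is of the moment at which its call begins: read the wrist's pose just before it. camera_model takes no time and is no camera call.
- arm.sign_off(): hands the job in, once; it reports no verdict.
The state is a dict: "clock": time; "joints": joint angles; "dq": joint speeds; "joint_efforts": joint torques, N m; "position": TCP position; "ee_rot": TCP orientation; "force": force on the tool from outside, world axes, zero at the start; "ft_torque": the same for the moment, N m; "width": opening from 0.0 (shut) to 1.0 (fully open).
Only numpy, scipy, OpenCV 4.12 (cv2) and the standard library are available. Lean on these libraries where they do the work, as an engineer would, in place of code of your own. Each camera call takes 0.05 s, during which the arm holds its last target.

### The job

First slide the red-tabbed dust shutter of the grey fume filter unit fully open. Then take the filter cartridge out of its sloping cradle by its body, stand it upright on the bench and let go, take it again by the blue bar on top, put it into the socket with its brass lugs in the two slots, push it down against the spring and turn it clockwise (seen from above) to the stop, so that it springs up locked when you let go. Leave the other things on the bench where they are.

Things in the scene. Friction and masses are not known exactly. Their poses are not given: they have to be found in the camera images.
- unit: Fume filter unit, a fixed grey box spanning x -65..65, y -118..62 mm and 100 mm high in its own frame. Origin on the bench under the socket's axis, z up. Locked position: the cartridge's lugs and bar lie along the unit's x axis, pointing to the red marks on the box's top. A hard stop comes about 4 degrees further clockwise.
- socket (a point): Centre of the mouth of the upright round socket (bore 48 mm), level with the box's top, 100 mm above the bench. Below an 8 mm thick ledge the lugs can turn 60 degrees clockwise (seen from above) from the slots to the locked position, where they spring up 3 mm into notches under the ledge. The shutter covers it at first.
- slot (a point): Mouth of one of the two bayonet slots, 28 mm from the socket's axis on the box's top; the other is opposite. They point 60 degrees counter-clockwise (seen from above) from the unit's +x and -x axes. Each is 15 mm wide, reaches 32 mm from the axis and has a yellow patch beside it. The lugs enter within about 5 degrees.
- plunger (a joint): Steel spring plunger in the socket that carries the cartridge's foot; 0 = up (foot 51 mm below the box's top), 0.012 m = hard bottom. 4 N starts it, 0.5 N per mm more. Push the foot to 60-62 mm below the top (0.009-0.011, about 9 N) and the lugs turn freely; the locked cartridge rests 57 mm below the top (0.006).
- shutter (a joint): Dust shutter, an aluminium plate 69 by 70 by 5 mm that slides on the box's top toward the unit's -y. 0 = closed, covering the socket; 0.072 m = fully open, at its end stop. It starts at 0 to 0.015. Friction about 1.5 N; it stays where it is left.
- shutter_tab (a point): Centre of the top edge of the shutter's red upright tab: 36 mm along the unit's x, 12 mm thick along its y, 31 mm high above the plate; top 137 mm above the bench. It moves with the shutter and lies 28 mm to the unit's -y side of the socket's axis when closed, 100 mm when open.
- cradle: Fixed dark steel cradle, about 85 by 50 mm, 45 mm high; origin on the bench. Two rods rise at 20 degrees toward its +x; the cartridge just lies on them, foot against a stop at the low end, its body's sides free for fingers. The bench between cradle and unit, on the robot's side, is clear for standing the cartridge up.
- cartridge: Loose filter cartridge, 95 mm long, 0.14-0.24 kg. Origin at the centre of its flat foot, z along its axis to the bar, x along the bar and the lugs. White round body 44 mm across, 0-64 mm from the foot, foot bevelled. In the cradle its axis rises 20 degrees above level, its y is level, its foot's centre 41 mm above the bench.
- bar (a point): Centre of the top of the blue grip bar on the cartridge, 95 mm from the foot on its axis. The bar is 36 mm long (cartridge x), 14 mm thick (y) and stands 26 mm above a grey flange 52 mm across (64-69 mm from the foot).
- lug (a point): Outer face of one of the two brass lugs on the cartridge's body, 29 mm from its axis on the +x side; the other is on the -x side. Each is 10 mm wide and 6 mm high, 46-52 mm from the foot.
- spool: Bystander: steel-grey wire spool, 52 mm across, 36 mm high; origin under its centre.
- pot: Bystander: small amber jar with yellow cap, 44 mm across, 55 mm high; origin under its centre.
- meter: Bystander: flat black meter, 100 by 60 by 32 mm; origin under its centre.
- driver: Bystander: green screwdriver lying on the bench between the unit and the robot, about 200 mm long; origin under its middle.
Not all that is in view belongs to the job. What is shaped like the cartridge but purple or turquoise is not meant.

How it is judged:
By the outcome, as a careful person would: the job done as asked, in the order asked, and still so for the second after the job is handed in, with the robot touching nothing.
It also fails if it takes over 72 s, if anything falls off the work surface, if the arm or the gripper's body presses on something with over 40 N, if the wrist force passes 120 N, or if a joint passes its speed limit or range.

## Working session

There is one attempt and no reset: what is moved stays moved. The work goes in short steps, Python scripts to look and compute and a shell command to move; the robot and the scene stay as the last step left them, time stands still between calls to the robot, and variables do not carry over. Pictures are saved under pics/ and viewed, and the job is handed in when it is done.

```bash
ls; mkdir -p pics; cat > h.py <<'E'
import numpy as np, cv2
from cell import arm
from scipy.spatial.transform import Rotation as R
def snap(n,f):
    s=arm.observe(); im=arm.get_image(n); cv2.imwrite('pics/'+f,im[:,:,::-1]); return im,s
def ext(n,s=None):
    m=arm.camera_model(n)
    if n=='wrist':
        T=np.eye(4);T[:3,:3]=R.from_rotvec(s['ee_rot']).as_matrix();T[:3,3]=s['position']
        return m,T@np.array(m['T_tool_cam'])
    return m,np.array(m['cam_to_world'])
def foc(m): return 240/np.tan(np.radians(m['vfov']/2))
def ray(n,u,v,s=None):
    m,T=ext(n,s); f=foc(m); d=np.array([(u-m['cx'])/f,(v-m['cy'])/f]); x=d.copy()
    for _ in range(30): x=d/(1+m['k1']*(x@x))
    return T[:3,3],T[:3,:3]@np.array([x[0],x[1],1])
def atz(n,u,v,z,s=None):
    o,d=ray(n,u,v,s); return o+d*(z-o[2])/d[2]
def proj(n,P,s=None):
    m,T=ext(n,s); f=foc(m); p=np.linalg.inv(T)@np.append(P,1); x=p[:2]/p[2]
    x=x*(1+m['k1']*(x@x)); return np.array([m['cx'],m['cy']])+f*x
def tri(obs):
    A=np.zeros((3,3));b=np.zeros(3)
    for o,d in obs:
        d=d/np.linalg.norm(d);P=np.eye(3)-np.outer(d,d);A+=P;b+=P@o
    x=np.linalg.solve(A,b); return x,[np.linalg.norm((np.eye(3)-np.outer(d,d)/(d@d))@(x-o)) for o,d in obs]
E
python3 - <<'E'
from h import *
np.set_printoptions(precision=4,suppress=True)
for n in('top','side','wrist'):
    im,s=snap(n,n+'0.png'); m,T=ext(n,s); print(n,m['vfov'],m['cx'],m['cy'],m['k1']);print(T)
print(s)
E
```

```text
pics
top 54.43860898857071 313.61985254529293 232.1730846449846 -0.015039347435766456
[[ 0.0128 -0.9932  0.1155  0.4681]
 [-0.9999 -0.0133 -0.0031  0.0596]
 [ 0.0046 -0.1154 -0.9933  0.8506]
 [ 0.      0.      0.      1.    ]]
side 48.23294483573027 317.1671904355852 240.33597230025254 -0.07299898878745198
[[ 0.9788 -0.1188  0.1667  0.3822]
 [-0.2045 -0.5316  0.822  -0.6787]
 [-0.0091 -0.8386 -0.5446  0.6106]
 [ 0.      0.      0.      1.    ]]
wrist 69.31621678326272 325.5466250497907 236.62294182513656 0.020607065865368125
[[ 0.4379  0.8683  0.233   0.208 ]
 [ 0.899  -0.4227 -0.1146  0.5925]
 [-0.001   0.2597 -0.9657  0.3846]
 [ 0.      0.      0.      1.    ]]
{'clock': 0.1, 'joints': array([-1.2206,  0.4352,  0.025 ,  1.574 , -0.0116,  1.134 , -0.0751]), 'dq': array([-0.0018, -0.0008,  0.0014, -0.0015,  0.0006,  0.0017,  0.001 ]), 'joint_efforts': array([  0.0039, -66.9119,   0.9883, -31.5143,  -0.0605,   0.0372,
         0.0001]), 'position': array([0.2733, 0.5616, 0.243 ]), 'ee_rot': array([-0.7053, -3.0612,  0.0022]), 'force': array([-0.3476, -0.5287,  0.1888]), 'ft_torque': array([ 0.0381, -0.0152,  0.0112]), 'width': 1.0010201961460825}
```

View pics/top0.png

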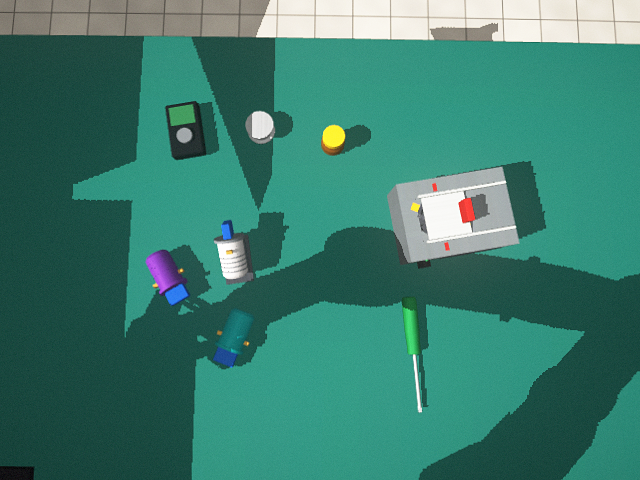

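View pics/side0.png

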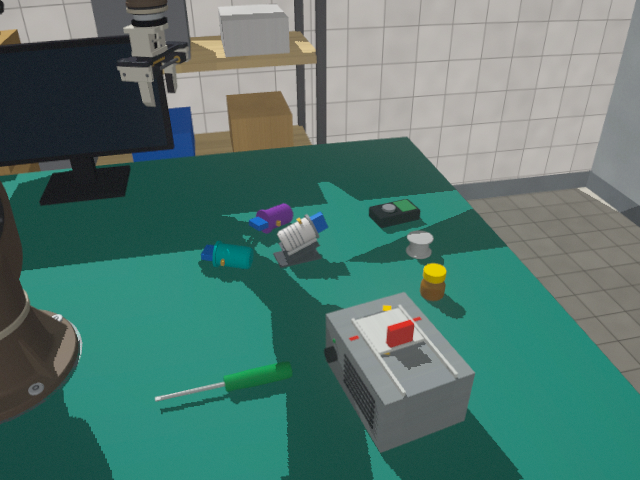

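View pics/wrist0.png

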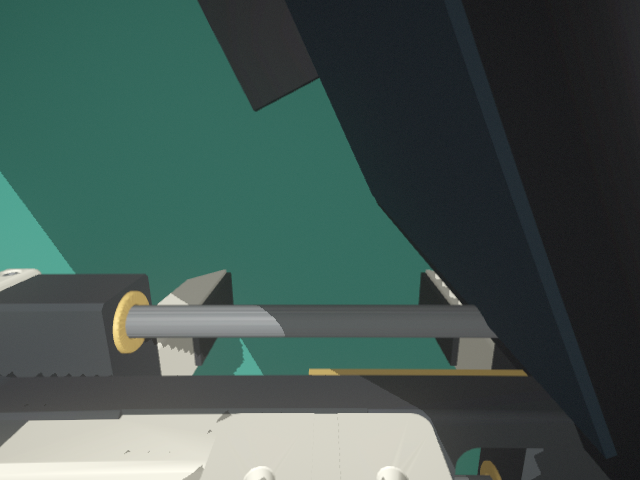

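The candidates are white (232,255), purple (165,275) and turquoise (233,335). The white ribbed one lying on the dark cradle is the one meant. I'll enlarge it and the unit to confirm.

```bash
python3 - <<'E'
import cv2,numpy as np
t=cv2.imread('pics/top0.png');s=cv2.imread('pics/side0.png')
def c(im,u,v,w,h,k): return cv2.resize(im[v:v+h,u:u+w],None,fx=k,fy=k,interpolation=cv2.INTER_CUBIC)
cv2.imwrite('pics/c1.png',np.hstack([c(t,190,205,80,100,5),c(s,255,195,80,100,5)]))
cv2.imwrite('pics/c2.png',c(t,380,155,150,115,5))
cv2.imwrite('pics/c3.png',c(s,320,290,155,120,5))
E
```

```text
(no output)
```

View pics/c1.png

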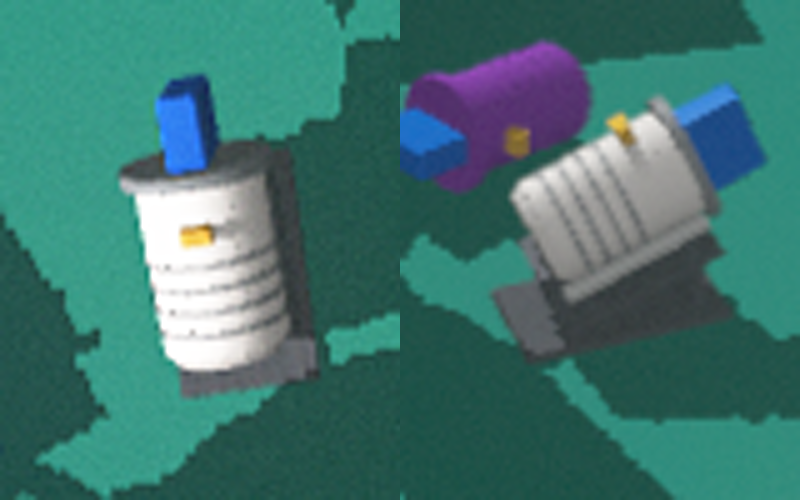

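View pics/c2.png

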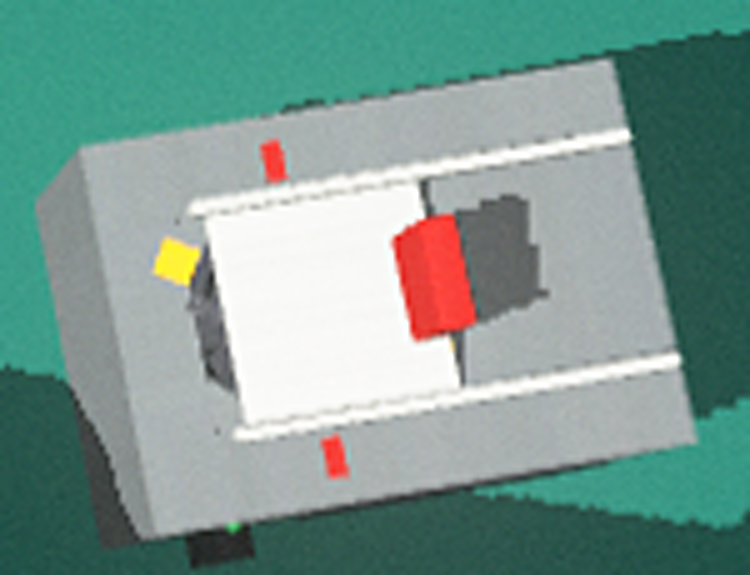

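View pics/c3.png

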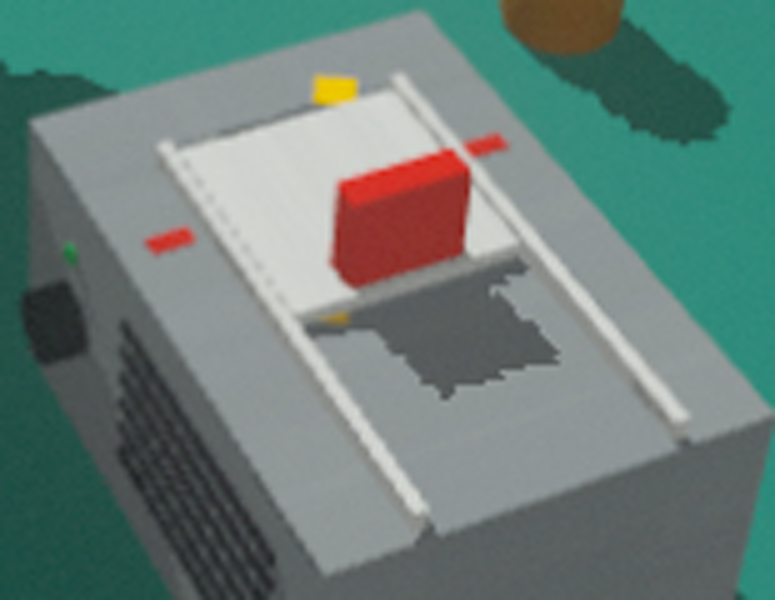

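```bash
cat > fit.py <<'E'
from h import *
from scipy.optimize import least_squares
np.set_printoptions(precision=4,suppress=True)
def Tu(p): 
    return lambda q: np.array([p[0],p[1],0])+R.from_euler('z',p[2]).apply(np.array(q)/1000)
t=lambda u,v:('top',380+u/5,155+v/5); s=lambda u,v:('side',320+u/5,290+v/5)
ob=[((65,62,100),t(82,147)),((65,-118,100),t(612,58)),((-65,-118,100),t(695,440)),((-65,62,100),t(145,540)),
((-65,62,100),s(30,120)),((65,62,100),s(422,10)),((65,-118,100),s(775,410)),((-65,-118,100),s(325,575))]
def f(p,full=False):
    r=[]
    for q,(n,u,v) in ob: r.append(proj(n,Tu(p)(q))-[u,v])
    return np.ravel(r)
o=least_squares(f,[0.54,-0.13,0.15]);U=o.x;print('unit',U,np.degrees(U[2]));print(o.fun.reshape(-1,2))
print('socket',Tu(U)((0,0,100)))
# tab from pixels
a=ray('top',380+442/5,155+262/5) if 0 else None
def Tc(p):
    rz=R.from_euler('z',p[2]);a=np.radians(20)
    zc=np.array([np.cos(a),0,np.sin(a)]);xc=np.array([-np.sin(a),0,np.cos(a)]);yc=np.cross(zc,xc)
    M=rz.as_matrix()@np.array([xc,yc,zc]).T
    return lambda q: np.array([p[0],p[1],0.041])+M@(np.array(q)/1000)
t=lambda u,v:('top',190+u/5,205+v/5); s=lambda u,v:('side',255+u/5,195+v/5)
oc=[((29,0,49),t(197,237)),((29,0,49),s(221,128)),((18,7,95),s(332,85)),((-18,7,95),s(366,160)),
((18,-7,95),t(162,95)),((18,7,95),t(207,90)),((18,-7,69),t(167,171)),((18,7,69),t(210,165))]
def g(p): return np.ravel([proj(n,Tc(p)(q))-[u,v] for q,(n,u,v) in oc])
o=least_squares(g,[0.45,0.2,0.15]);C=o.x;print('cart',C,np.degrees(C[2]));print(o.fun.reshape(-1,2))
print('mid body',Tc(C)((0,0,32)),Tc(C)((0,0,0)),Tc(C)((0,0,95)))
np.save('U.npy',U);np.save('C.npy',C)
for n in('top','side'):
    im=cv2.imread(f'pics/{n}0.png'); im=cv2.resize(im,None,fx=4,fy=4)
    def d(P,c): u=proj(n,P)*4+2; cv2.circle(im,tuple(np.round(u).astype(int)),3,c,-1)
    for k in np.linspace(0,2*np.pi,60):
        for z in(0,64): d(Tc(C)((22*np.cos(k),22*np.sin(k),z)),(0,0,255))
        d(Tc(C)((26*np.cos(k),26*np.sin(k),69)),(255,0,255))
        d(Tu(U)((24*np.cos(k),24*np.sin(k),100)),(0,0,255))
    for x in(-18,18):
        for y in(-7,7):
            for z in(69,95): d(Tc(C)((x,y,z)),(0,255,255))
    for x in(-65,65):
        for y in(-118,62): 
            for z in (0,100): d(Tu(U)((x,y,z)),(0,255,0))
    for j,c in ((0,(255,0,0)),(6,(0,255,255)),(12,(0,255,0))):
     for x in(-18,18):
        for y in(-6,6): d(Tu(U)((x,-28-j+y,137)),c)
    if n=='top': b=np.hstack([im[820:1220,740:1100],im[600:1100,1540:2100][:400]])
    else: b=np.hstack([im[780:1180,1020:1340],im[1160:1660,1280:1900][:400]])
    b=b[:, :]; cv2.imwrite(f'pics/ov_{n}.png',cv2.resize(b,(800,int(b.shape[0]*800/b.shape[1]))))
E
python3 fit.py
```

```text
unit [ 0.5851 -0.1497  0.1828] 10.475759130694934
[[-0.4702 -1.0254]
 [ 0.0982 -1.0703]
 [ 0.6855 -0.3541]
 [ 2.1889 -1.546 ]
 [-0.9093 -0.6341]
 [-0.8203 -0.5686]
 [-0.7966  0.3351]
 [-1.045  -0.5321]]
socket [ 0.5851 -0.1497  0.1   ]
cart [0.4867 0.1897 0.145 ] 8.306504192046397
[[ 0.1317 -0.4117]
 [-1.1214 -1.2815]
 [ 0.897   2.1756]
 [ 0.0245  0.9231]
 [-0.8546  0.0062]
 [-1.3867 -0.1021]
 [ 0.783   0.0179]
 [ 0.5842  0.1144]]
mid body [0.5164 0.1941 0.0519] [0.4867 0.1897 0.041 ] [0.575  0.2026 0.0735]
```

View pics/ov_top.png

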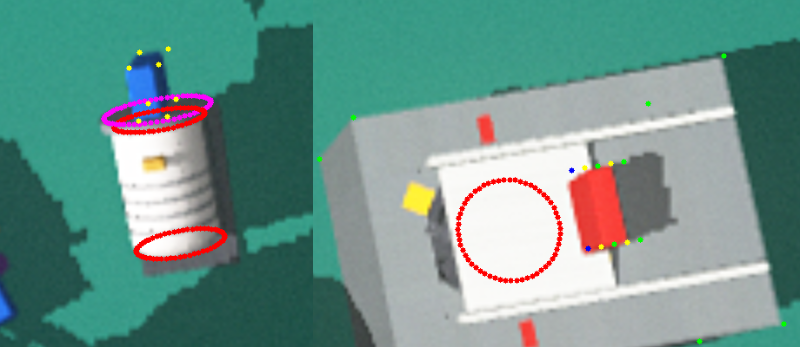

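View pics/ov_side.png

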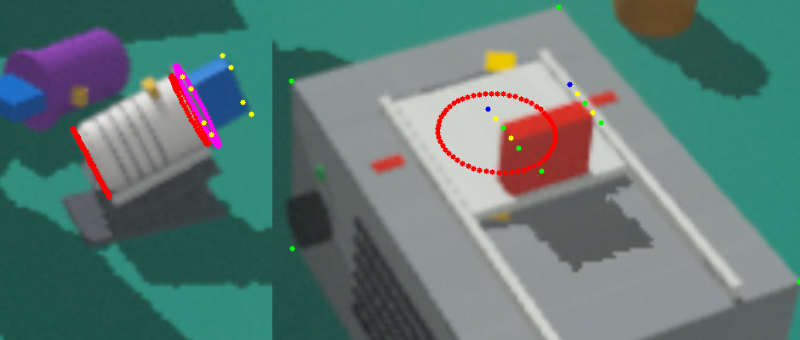

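The overlay fits to about 1–2 px. The unit's origin is at (0.585, -0.150) with yaw 10.5°. The shutter is at about 8 mm. Next I'll work out the approach to the tab.

```bash
cat >> h.py <<'E'
def st():
    s=arm.observe(); M=R.from_rotvec(s['ee_rot']).as_matrix()
    print('t',round(s['clock'],2),'pos mm',np.round(s['position']*1000,1),'F',np.round(s['force'],1),'w',round(s['width']*92,1),'q',np.round(s['joints'],2))
    print('toolz',np.round(M[:,2],3),'tooly',np.round(M[:,1],3),'tool y yaw',round(np.degrees(np.arctan2(M[1,1],M[0,1])),1)); return s,M
def goto(P,Rt):
    s,M=st(); d=(R.from_matrix(Rt)*R.from_matrix(M).inv()).as_rotvec(degrees=True)
    print('need cm',np.round((np.array(P)-s['position'])*100,2),'deg',np.round(d,1))
def down(yawy):
    y=np.array([np.cos(yawy),np.sin(yawy),0]);z=np.array([0,0,-1.]);return np.array([np.cross(y,z),y,z]).T
E
python3 - <<'E'
from h import *
U=np.load('U.npy'); u=np.array([np.cos(U[2]),np.sin(U[2]),0]);v=np.array([-u[1],u[0],0])
P=np.array([U[0],U[1],0.127])+v*-.036
print(P); goto(P,down(U[2]+np.pi/2)); goto(P,down(U[2]-np.pi/2))
E
```

```text
[ 0.59167873 -0.18505263  0.127     ]
t 0.15 pos mm [273.3 561.7 243.1] F [-0.1  0.3  0.3] w 91.6 q [-1.22  0.44  0.02  1.57 -0.01  1.13 -0.08]
toolz [-0.    -0.001 -1.   ] tooly [ 0.438  0.899 -0.001] tool y yaw 64.1
need cm [ 31.84 -74.67 -11.61] deg [ 0.1 -0.  36.4]
t 0.15 pos mm [273.3 561.7 243.1] F [-0.1  0.3  0.3] w 91.6 q [-1.22  0.44  0.02  1.57 -0.01  1.13 -0.08]
toolz [-0.    -0.001 -1.   ] tooly [ 0.438  0.899 -0.001] tool y yaw 64.1
need cm [ 31.84 -74.67 -11.61] deg [-0.000e+00 -1.000e-01 -1.436e+02]
```

```bash
python3 -m creep '[[[1.8,-4.2,0,0,0,7,1],[3.6,-8.4,0,0,0,14,1],[5.4,-12.6,0,0,0,21,1],[7.2,-16.8,0,0,0,28,1],[9,-21,0,0,0,36.4,1]]]'; python3 -m creep '[[[1.8,-4.2,0,0,0,0,1],[3.6,-8.4,0,0,0,0,1],[5.4,-12.6,0,0,0,0,1],[7.2,-16.8,0,0,0,0,1],[9,-21,0,0,0,0,1]]]'; python3 -m creep '[[[1.8,-4.2,0,0,0,0,1],[3.6,-8.4,0,0,0,0,1],[5.4,-12.6,0,0,0,0,1],[7.2,-16.8,0,0,0,0,1],[9,-21,0,0,0,0,1]]]'; python3 - <<'E'
from h import *
goto([.5917,-.1851,.127],down(np.load('U.npy')[2]+np.pi/2))
E
```

```text
clock: 0.65
position: [0.3636, 0.3507, 0.2436]
ee_rot: [0.291, -3.128, 0.0]
force: [1.0, -0.1, 0.1]
width: 1.003
clock: 1.15
position: [0.4535, 0.1408, 0.2438]
ee_rot: [-0.283, 3.129, 0.0]
force: [0.4, 1.0, -0.5]
width: 1.0
clock: 1.65
position: [0.5436, -0.0691, 0.2437]
ee_rot: [0.283, -3.129, -0.0]
force: [1.7, 1.1, 0.4]
width: 0.996
t 1.65 pos mm [543.6 -69.1 243.7] F [1.7 1.1 0.4] w 91.6 q [-0.15  0.31  0.23  1.78 -0.08  1.06  1.86]
toolz [-0.  0. -1.] tooly [-0.18   0.984  0.   ] tool y yaw 100.3
need cm [  4.81 -11.6  -11.67] deg [-0.  -0.   0.1]
```

```bash
python3 -m creep '[[[1.6,-3.9,-1,0,0,0,1],[3.2,-7.8,-2,0,0,0,1],[4.8,-11.6,-3,0,0,0,1],[4.8,-11.6,-3,0,0,0,1]]]'; python3 - <<'E'
from h import *
im,s=snap('wrist','w1.png'); 
U=np.load('U.npy'); u=np.array([np.cos(U[2]),np.sin(U[2]),0]);v=np.array([-u[1],u[0],0])
for y in (-34,-36,-38):
  for x in(-18,18):
   for e in(-6,6): print(y,x,e,proj('wrist',np.array([U[0],U[1],.137])+u*x/1000+v*(y+e)/1000,s).round(1))
E
```

```text
clock: 2.05
position: [0.5908, -0.1901, 0.2119]
ee_rot: [0.271, -3.127, 0.005]
force: [0.0, -0.5, -0.6]
width: 1.0
-34 -18 -6 [325.8 233.8]
-34 -18 6 [344.4 233.6]
-34 18 -6 [326.3 285.7]
-34 18 6 [344.2 285.6]
-36 -18 -6 [322.7 233.8]
-36 -18 6 [341.3 233.6]
-36 18 -6 [323.3 285.8]
-36 18 6 [341.2 285.6]
-38 -18 -6 [319.6 233.8]
-38 -18 6 [338.2 233.7]
-38 18 -6 [320.4 285.8]
-38 18 6 [338.2 285.6]
```

View pics/w1.png

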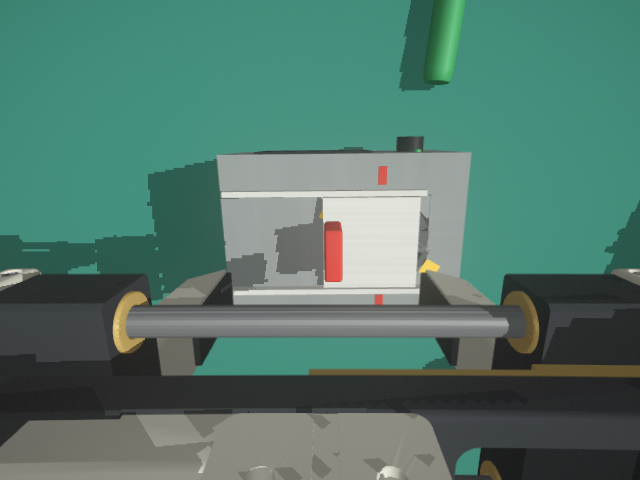

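The wrist view shows the tab at cols 325–342, between the jaws and matching shutter ≈8 mm. I'll lower and grip.

```bash
python3 -m creep '[[[0,0,-3,0,0,0,1],[0,0,-6,0,0,0,1],[0,0,-8.6,0,0,0,1],[0,0,-8.6,0,0,0,1]]]'; python3 -m creep '[[[0,0,0,0,0,0,-1],[0,0,0,0,0,0,-1],[0,0,0,0,0,0,-1],[0,0,0,0,0,0,-1],[0,0,0,0,0,0,-1]]]' 12; python3 -c "
from h import *
goto([.5917,-.1851,.127],down(np.load('U.npy')[2]+np.pi/2))"
```

```text
clock: 2.5
position: [0.5902, -0.1812, 0.1254]
ee_rot: [0.285, -3.125, -0.003]
force: [-0.4, 0.9, 0.2]
width: 1.002
clock: 3.0
position: [0.5914, -0.1834, 0.1283]
ee_rot: [-0.283, 3.128, -0.0]
force: [0.3, 0.2, -0.1]
width: 0.614
t 3.0 pos mm [ 591.4 -183.4  128.3] F [ 0.3  0.2 -0.1] w 56.5 q [ 0.05  0.54  0.24  1.73 -0.16  0.89  2.11]
toolz [ 0.001 -0.    -1.   ] tooly [-0.179  0.984 -0.   ] tool y yaw 100.3
need cm [ 0.03 -0.17 -0.13] deg [0.  0.  0.1]
```

```bash
python3 -m creep '[[[0,0,0,0,0,0,-1],[0,0,0,0,0,0,-1],[0,0,0,0,0,0,-1],[0,0,0,0,0,0,-1],[0,0,0,0,0,0,-1]]]' 12;python3 -m creep '[[[0,0,0,0,0,0,-1],[0,0,0,0,0,0,-1],[0,0,0,0,0,0,-1]]]' 12; python3 -c "
from h import *
s,M=st();U=np.load('U.npy');print(R.from_euler('z',-U[2]).apply(s['position']-[U[0],U[1],0]))
print('6.4cm along -v', 6.4*np.sin(U[2]),-6.4*np.cos(U[2]))"
```

```text
clock: 3.5
position: [0.5912, -0.1834, 0.1277]
ee_rot: [0.283, -3.129, -0.0]
force: [-0.0, -1.0, -1.1]
width: 0.183
clock: 3.8
position: [0.5912, -0.1835, 0.1277]
ee_rot: [0.283, -3.129, 0.0]
force: [-0.9, -2.0, -0.9]
width: 0.126
t 3.8 pos mm [ 591.2 -183.5  127.7] F [-0.9 -2.  -0.9] w 11.6 q [ 0.05  0.54  0.24  1.73 -0.16  0.89  2.11]
toolz [-0. -0. -1.] tooly [-0.179  0.984 -0.   ] tool y yaw 100.3
[-0.00016631 -0.03438127  0.12770429]
6.4cm along -v 1.163644868961848 -6.293324289986872
```

```bash
python3 -m creep '[[[0.27,-1.5,0,0,0,0,-1],[0.55,-3,0,0,0,0,-1],[0.82,-4.4,0,0,0,0,-1],[1.08,-5.8,0,0,0,0,-1],[1.13,-6.1,0,0,0,0,-1]]]'; python3 -m creep '[[[0.04,-0.2,0,0,0,0,-1],[0.08,-0.4,0,0,0,0,-1],[0.11,-0.6,0,0,0,0,-1],[0.11,-0.6,0,0,0,0,-1]]]'; python3 -c "
from h import *
s,M=st();U=np.load('U.npy');print(R.from_euler('z',-U[2]).apply(s['position']-[U[0],U[1],0]))"
```

```text
clock: 4.3
position: [0.603, -0.247, 0.1277]
ee_rot: [-0.279, 3.128, -0.002]
force: [-0.7, 1.3, 1.8]
width: 0.126
clock: 4.7
position: [0.6033, -0.2482, 0.1276]
ee_rot: [0.285, -3.127, -0.004]
force: [-2.4, 5.1, 3.2]
width: 0.129
t 4.7 pos mm [ 603.3 -248.2  127.6] F [-2.4  5.1  3.2] w 11.9 q [ 0.15  0.59  0.24  1.64 -0.17  0.93  2.21]
toolz [-0.001  0.003 -1.   ] tooly [-0.181  0.984  0.003] tool y yaw 100.4
[-9.90136666e-05 -1.00205160e-01  1.27644737e-01]
```

The shutter is at its stop: y=-100.2 in the unit frame, with a force rise of 5 N. I'll release, rise and look.

```bash
python3 -m creep '[[[-0.03,0.15,0,0,0,0,0],[-0.03,0.15,0,0,0,0,0],[-0.03,0.15,0,0,0,0,0],[-0.03,0.15,3,0,0,0,0],[-0.03,0.15,6,0,0,0,0.5]]]';  python3 -m creep '[[[-0.7,4,4,0,0,0,1],[-1.4,8,5,0,0,0,1],[-1.4,12,5,0,0,0,1],[-1.4,12,5,0,0,0,1]]]'; python3 - <<'E'
from h import *
im,s=snap('wrist','w2.png');snap('top','top2.png'); snap('side','side2.png')
t=cv2.imread('pics/top2.png');d=cv2.imread('pics/side2.png')
cv2.imwrite('pics/c4.png',cv2.resize(np.hstack([t[150:270,380:540],d[290:410,320:480]]),None,fx=2.5,fy=2.5))
st()
E
```

```text
clock: 5.2
position: [0.6027, -0.249, 0.1876]
ee_rot: [0.282, -3.127, -0.001]
force: [1.1, 0.3, 0.8]
width: 0.512
clock: 5.6
position: [0.5903, -0.1216, 0.2385]
ee_rot: [-0.296, 3.126, 0.006]
force: [0.8, 0.5, -1.1]
width: 0.867
t 5.75 pos mm [ 589.3 -129.6  237.8] F [0.4 0.6 0.5] w 89.8 q [-0.05  0.41  0.25  1.65 -0.11  1.1   1.98]
toolz [ 0.    -0.001 -1.   ] tooly [-0.179  0.984 -0.001] tool y yaw 100.3
```

View pics/w2.png

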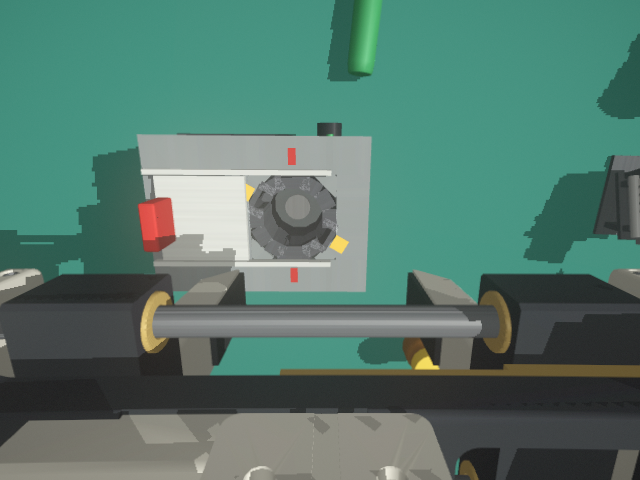

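View pics/c4.png

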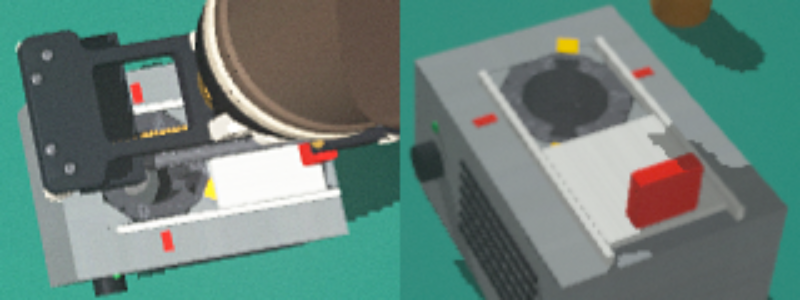

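```bash
python3 - <<'E'
from h import *
U=np.load('U.npy'); T=lambda q: np.array([U[0],U[1],0])+R.from_euler('z',U[2]).apply(np.array(q)/1000)
s=arm.observe()
for q in ((0,0,100),(0,0,49),(-65,62,100),(65,62,100),(-65,-118,100),(-50,0,100),(50,0,100)): print(q,proj('wrist',T(q),s).round(1))
m=arm.get_image
for a,b in (((292,157),(294,275)),): 
  for p in (a,b): print(R.from_euler('z',-U[2]).apply(atz('wrist',*p,.1,s)-[U[0],U[1],0])*1000)
im=cv2.imread('pics/w2.png')[120:310,130:390]; cv2.imwrite('pics/c5.png',cv2.resize(im,None,fx=3,fy=3,interpolation=cv2.INTER_CUBIC))
E
```

```text
(0, 0, 100) [301.7 224.3]
(0, 0, 49) [305.2 212.4]
(-65, 62, 100) [379.8 142.3]
(65, 62, 100) [374.2 296.6]
(-65, -118, 100) [146.8 142.6]
(-50, 0, 100) [300.3 162.4]
(50, 0, 100) [302.9 280.8]
[-54.12252871  -6.42434086 100.        ]
[ 44.64486453  -7.51344336 100.        ]
```

View pics/c5.png

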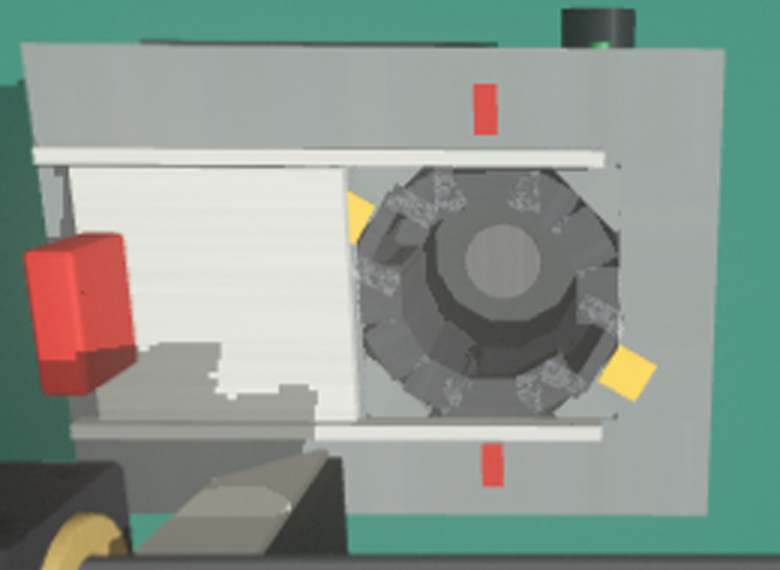

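```bash
python3 - <<'E'
from h import *
im,s=snap('wrist','w3.png')
U=np.load('U.npy'); T=lambda q: np.array([U[0],U[1],0])+R.from_euler('z',U[2]).apply(np.array(q)/1000)
print(s['position'],s['ee_rot'])
for q in ((0,0,100),(0,0,49),(-65,62,100),(65,62,100),(-65,-118,100),(-50,0,100),(50,0,100)): print(q,proj('wrist',T(q),s).round(1))
hsv=cv2.cvtColor(im,cv2.COLOR_RGB2HSV)
red=((hsv[...,0]<6)|(hsv[...,0]>174))&(hsv[...,1]>150)&(hsv[...,2]>80)
n,l,S,c=cv2.connectedComponentsWithStats(red.astype(np.uint8))
for i in range(1,n):
  if S[i,4]>20: print('red',S[i],c[i].round(1),(R.from_euler('z',-U[2]).apply(atz('wrist',*c[i],.1,s)-[U[0],U[1],0])*1000).round(1))
yel=(abs(hsv[...,0].astype(int)-24)<6)&(hsv[...,1]>120)&(hsv[...,2]>150)
n,l,S,c=cv2.connectedComponentsWithStats(yel.astype(np.uint8))
for i in range(1,n):
  if S[i,4]>20: print('yel',S[i],c[i].round(1),(R.from_euler('z',-U[2]).apply(atz('wrist',*c[i],.1,s)-[U[0],U[1],0])*1000).round(1))
cv2.imwrite('pics/c6.png',cv2.resize(im[120:310,130:390,::-1],None,fx=3,fy=3,interpolation=cv2.INTER_CUBIC))
E
```

```text
[ 0.58930376 -0.12956567  0.23780484] [-2.82621669e-01  3.12875326e+00 -1.28259149e-03]
(0, 0, 100) [301.7 224.3]
(0, 0, 49) [305.2 212.4]
(-65, 62, 100) [379.9 142.3]
(65, 62, 100) [374.2 296.6]
(-65, -118, 100) [146.9 142.6]
(-50, 0, 100) [300.3 162.4]
(50, 0, 100) [302.9 280.8]
red [298 152   7  17 119] [301. 160.] [-51.8   0.6 100. ]
red [ 150  203   35   53 1271] [166.3 227. ] [   2.  -111.5  100. ]
red [301 272   6  13  78] [303.5 278. ] [ 47.4   0.6 100. ]
yel [256 188   9  17  86] [258.9 195.5] [-23.9 -34.  100. ]
yel [340 239  19  18 195] [348.5 247.2] [ 19.8  38.9 100. ]
yel [120 292  31  60 693] [132.6 320.1] [  86.5 -151.2  100. ]
yel [528 333   7  11  29] [531.1 337.6] [104.9 203.5 100. ]
yel [425 355  29  15 240] [438.4 364.5] [132.8 123.2 100. ]
```

View pics/c6.png

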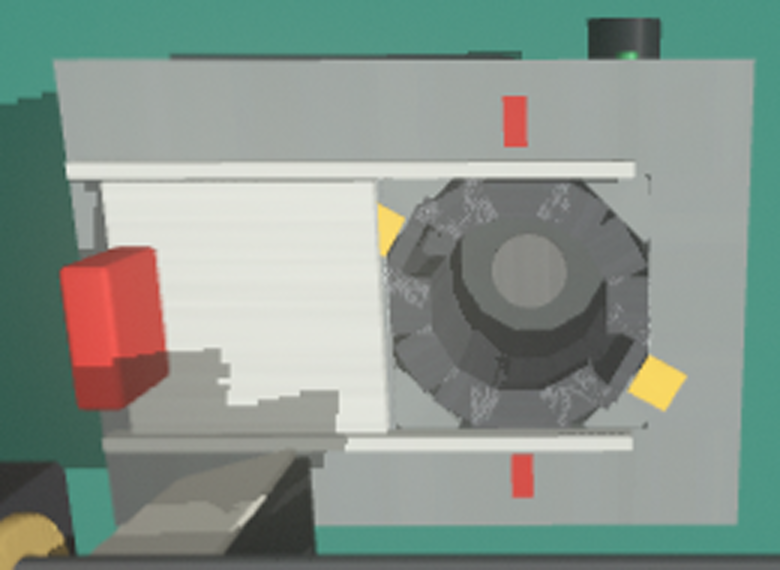

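```bash
python3 - <<'E'
from h import *
import itertools
s=arm.observe()
D=[(np.array([-1.2206,0.4352,0.025,1.574,-0.0116,1.134,-0.0751]),[-0.7053,-3.0612,0.0022]),(s['joints'],s['ee_rot'])]
res=[]
for sg in itertools.product((1,-1),repeat=7):
  X=[]
  for q,r in D:
    a=np.array(sg)*q
    X.append((R.from_euler('ZYZYZYZ'[0:3],a[:3])*R.from_euler('YZY',a[3:6])*R.from_euler('Z',a[6]),R.from_rotvec(r)))
  # allow const base and tool rotation about z
  for b in np.radians((0,90,180,-90)):
    Y=[(R.from_euler('z',b)*M).inv()*T for M,T in X]
    res.append(((Y[0].inv()*Y[1]).magnitude(),sg,b,Y[0].as_rotvec(degrees=True).round(1)))
res.sort(key=lambda t:t[0])
for r in res[:10]: print(r)
E
```

```text
(5.064018879225059e-05, (-1, -1, -1, -1, -1, -1, -1), np.float64(3.141592653589793), array([ -0.,   0., -90.]))
(5.064018879227961e-05, (-1, 1, -1, 1, -1, 1, -1), np.float64(0.0), array([-0., -0., 90.]))
(0.0009036699341683715, (-1, 1, -1, 1, -1, 1, -1), np.float64(1.5707963267948966), array([ 1.0e-01, -1.0e-01, -1.8e+02]))
(0.0009036699341683716, (-1, -1, -1, -1, -1, -1, -1), np.float64(-1.5707963267948966), array([0.1, 0.1, 0. ]))
(0.0009309650232131214, (-1, 1, -1, 1, -1, 1, -1), np.float64(-1.5707963267948966), array([ 0.1, -0.1,  0. ]))
(0.0009309650232131214, (-1, -1, -1, -1, -1, -1, -1), np.float64(1.5707963267948966), array([-1.0e-01, -1.0e-01, -1.8e+02]))
(0.001296437744342395, (-1, -1, -1, -1, -1, -1, -1), np.float64(0.0), array([ 0.1,  0.1, 90. ]))
(0.0012964377443423962, (-1, 1, -1, 1, -1, 1, -1), np.float64(3.141592653589793), array([  0.1,  -0.1, -90. ]))
(0.1630414915526188, (-1, 1, -1, -1, 1, 1, 1), np.float64(3.141592653589793), array([ 127.2, -127.2,   -0.2]))
(0.16304149155261882, (-1, -1, -1, 1, 1, -1, 1), np.float64(0.0), array([127.2, 127.2,   0.2]))
```

```bash
cat >> h.py <<'E'
import json
def log():
    s=arm.observe(); open('log.txt','a').write(json.dumps([s['joints'].tolist(),list(map(float,s['ee_rot'])),s['position'].tolist()])+'\n')
E
L='python3 -c "from h import *;log()"'
eval $L
python3 -m creep '[[[-0.8,3.2,1,0,0,-8.5,1],[-1.5,6.4,2,0,0,-17,1],[-2.3,9.6,3,0,0,-25.5,1],[-3,12.8,4,0,0,-34,1],[-3.8,16,5,0,0,-42.5,1]]]' |head -2; eval $L
python3 -m creep '[[[-0.8,3.2,0,0,0,-8.5,1],[-1.5,6.4,0,0,0,-17,1],[-2.3,9.6,0,0,0,-25.5,1],[-3,12.8,0,0,0,-34,1],[-3.8,16,0,0,0,-42.5,1]]]'|head -2; eval $L
python3 -m creep '[[[0,0,0,0,0,-8.5,1],[0,0,0,0,0,-17,1],[0,0,0,0,0,-25.5,1],[0,0,0,0,0,-34,1],[0,0,0,0,0,-42.5,1]]]'|head -2; eval $L
python3 -m creep '[[[0,0,0,0,0,-8.5,1],[0,0,0,0,0,-17,1],[0,0,0,0,0,-25.5,1],[0,0,0,0,0,-34,1],[0,0,0,0,0,-42.5,1]]]'|head -2; eval $L
python3 -m creep '[[[0,0,0,0,0,-8,1],[0,0,0,0,0,-12,1],[0,0,0,0,0,-12,1]]]'|head -2; eval $L
python3 - <<'E'
from h import *
im,s=snap('wrist','w4.png'); st(); snap('side','side4.png')
E
```

```text
clock: 6.3
position: [0.5513, 0.0304, 0.2879]
clock: 6.8
position: [0.5139, 0.1906, 0.2876]
clock: 7.3
position: [0.5142, 0.1894, 0.2876]
clock: 7.8
position: [0.5142, 0.1894, 0.2877]
clock: 8.1
position: [0.514, 0.1897, 0.2876]
t 8.15 pos mm [513.9 189.9 287.6] F [-0.  -0.4 -0.3] w 92.1 q [-1.03  0.32  0.77  1.74 -0.24  1.18 -1.62]
toolz [ 0.    -0.001 -1.   ] tooly [ 0.144 -0.99   0.001] tool y yaw -81.7
```

View pics/w4.png

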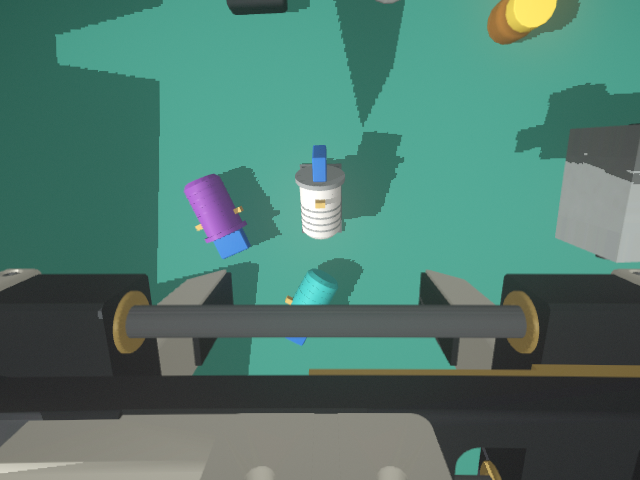

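```bash
cat > kin.py <<'E'
from h import *
SG=np.array([-1,1,-1,1,-1,1,-1])
def rots(q):
    a=SG*np.array(q); M=np.eye(3);out=[M]
    for i,x in enumerate(a):
        M=M@R.from_euler('ZYZYZYZ'[i].lower(),x).as_matrix(); out.append(M)
    return out
def fitk():
    D=[json.loads(l) for l in open('log.txt')]
    D.append([[-1.2206,0.4352,0.025,1.574,-0.0116,1.134,-0.0751],[-0.7053,-3.0612,0.0022],[0.2733,0.5616,0.243]])
    A=[];b=[]
    for q,r,p in D:
        Ms=rots(q); A.append(np.hstack([Ms[1],Ms[2],Ms[3],Ms[4],Ms[5],Ms[6],[[0],[0],[1]]])); b.append(p)
    A=np.vstack(A);b=np.hstack(b)
    prior=np.zeros(19); prior[5]=.45;prior[11]=.42;prior[17]=.33;prior[18]=.34
    lam=3e-3
    x=np.linalg.solve(A.T@A+lam**2*np.eye(19),A.T@(b-A@prior))+prior
    return x,A@x-b
def fk(q,x):
    Ms=rots(q); return np.hstack([Ms[1],Ms[2],Ms[3],Ms[4],Ms[5],Ms[6],[[0],[0],[1]]])@x, Ms[7]@R.from_euler('z',90,degrees=True).as_matrix()
E
python3 - <<'E'
from kin import *
np.set_printoptions(precision=3,suppress=True)
x,e=fitk(); print(x[:18].reshape(6,3),x[18]); print(abs(e).max())
from h import *
C=np.load('C.npy')
rz=R.from_euler('z',C[2]);a=np.radians(20)
zc=np.array([np.cos(a),0,np.sin(a)]);xc=np.array([-np.sin(a),0,np.cos(a)]);yc=np.cross(zc,xc)
M=rz.as_matrix()@np.array([xc,yc,zc]).T
T=lambda q: np.array([C[0],C[1],0.041])+M@(np.array(q)/1000)
s=arm.observe(); im=cv2.resize(cv2.imread('pics/w4.png'),None,fx=4,fy=4)
def d(P,c): u=proj('wrist',P,s)*4+2; cv2.circle(im,tuple(np.round(u).astype(int)),2,c,-1)
for k in np.linspace(0,2*np.pi,60):
    for z in(0,64): d(T((22*np.cos(k),22*np.sin(k),z)),(0,0,255))
    d(T((26*np.cos(k),26*np.sin(k),69)),(255,0,255))
for X in(-18,18):
  for y in(-7,7):
    for z in(69,95): d(T((X,y,z)),(0,255,255))
for y in (-5,5):
  for z in (46,52): d(T((29,y,z)),(0,255,0))
cv2.imwrite('pics/ov4.png',im[560:980,1100:1500])
E
```

```text
[[-0.    -0.018 -0.03 ]
 [ 0.    -0.018  0.504]
 [-0.    -0.008  0.054]
 [-0.    -0.008  0.424]
 [ 0.    -0.     0.004]
 [-0.    -0.     0.36 ]] 0.3095242131138422
5.601866279181245e-06
```

View pics/ov4.png

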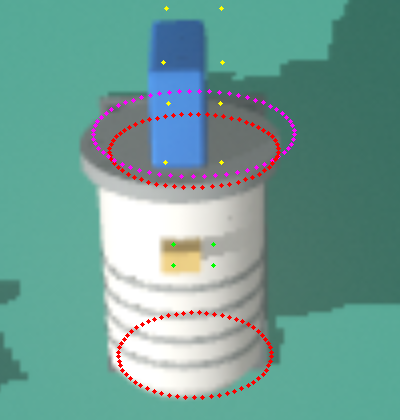

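```bash
cat > fit2.py <<'E'
from h import *
from scipy.optimize import least_squares
np.set_printoptions(precision=4,suppress=True)
C=np.load('C.npy')
def Tc(p):
    rz=R.from_euler('z',p[2]);a=np.radians(20)
    zc=np.array([np.cos(a),0,np.sin(a)]);xc=np.array([-np.sin(a),0,np.cos(a)]);yc=np.cross(zc,xc)
    M=rz.as_matrix()@np.array([xc,yc,zc]).T
    return lambda q: np.array([p[0],p[1],0.041])+M@(np.array(q)/1000)
t=lambda u,v:('top',190+u/5,205+v/5); s=lambda u,v:('side',255+u/5,195+v/5); w=lambda u,v:('wrist',275+u/4-.4,140+v/4-.4)
S=arm.observe()
oc=[((29,0,49),t(197,237)),((29,0,49),s(221,128)),((18,7,95),s(332,85)),((-18,7,95),s(366,160)),
((18,-7,95),t(162,95)),((18,7,95),t(207,90)),((18,-7,69),t(167,171)),((18,7,69),t(210,165))]
ow=[((18,-7,95),w(150,71)),((18,7,95),w(205,71)),((18,-7,69),w(150,163)),((18,7,69),w(205,166)),((-18,-7,95),w(155,20)),((-18,7,95),w(203,20)),((29,0,52),w(181,250)),((29,0,46),w(181,272))]
for o_ in (oc,ow,oc+ow,oc[1:4]+ow,oc[1:4]):
    g=lambda p: np.ravel([proj(n,Tc(p)(q),S)-[u,v] for q,(n,u,v) in o_])
    o=least_squares(g,C);print(o.x,np.degrees(o.x[2]));print(abs(o.fun).max())
    if len(o_)==8: print(o.fun.reshape(-1,2))
E
python3 fit2.py
```

```text
[0.4867 0.1897 0.145 ] 8.306504192046397
2.175574936587253
[[ 0.1317 -0.4117]
 [-1.1214 -1.2815]
 [ 0.897   2.1756]
 [ 0.0245  0.9231]
 [-0.8546  0.0062]
 [-1.3867 -0.1021]
 [ 0.783   0.0179]
 [ 0.5842  0.1144]]
[0.4843 0.1923 0.153 ] 8.767561051656207
1.6439094205094023
[[-0.5799 -0.2179]
 [ 0.3895 -0.3285]
 [ 0.2215  1.6439]
 [ 0.5454  0.7895]
 [-0.7692 -1.0016]
 [ 0.7515 -1.1043]
 [-0.3284  0.2712]
 [-0.2261 -0.0172]]
[0.485  0.1914 0.1565] 8.965775966185682
3.028344350758857
[0.4847 0.1917 0.1606] 9.203687535958617
2.439954683234191
[0.4895 0.1794 0.3215] 18.420065182908548
1.0574445062802056
```

```bash
cat > plan.py <<'E'
from kin import *
from scipy.optimize import least_squares
X,_=fitk()
LO=np.array([-2.62,-.44,-1.27,.08,-1.32,.12,-2.74]);HI=np.array([2.62,2.09,1.32,2.57,4.46,2,2.74])
def ik(P,Rt,q0):
    def f(q):
        p,M=fk(q,X); return np.hstack([(p-P)*10,(R.from_matrix(M@Rt.T)).as_rotvec()*3,.01*(q-q0)])
    o=least_squares(f,np.clip(q0,LO+.011,HI-.011),bounds=(LO+.01,HI-.01)); p,M=fk(o.x,X)
    return o.x,np.linalg.norm(p-P)*1000,np.degrees(R.from_matrix(M@Rt.T).magnitude())
def cart_tool(foot,xh,zh,g=28,phi=25):
    yh=np.cross(zh,xh);f=np.radians(phi);tz=-np.cos(f)*xh-np.sin(f)*zh
    return foot+zh*g/1000+.002*tz, np.array([np.cross(yh,tz),yh,tz]).T
C=np.array([.485,.1915,np.radians(8.9)])
def cradle():
    rz=R.from_euler('z',C[2]).as_matrix();a=np.radians(20)
    return np.array([C[0],C[1],.041]),rz@np.array([-np.sin(a),0,np.cos(a)]),rz@np.array([np.cos(a),0,np.sin(a)])
E
python3 - <<'E'
from plan import *
np.set_printoptions(precision=2,suppress=True)
q0=arm.observe()['joints']
P,Rt=cart_tool(*cradle()); print('grasp',P*1000)
qg,e,d=ik(P,Rt,q0);print(qg,e,d)
ql,e,d=ik(P+[0,0,.12],Rt,qg);print('lift',ql,e,d)
for az in range(-180,181,30):
  for loc in ((.45,.04),(.40,.02),(.5,.03)):
    g=np.array([np.cos(np.radians(az)),np.sin(np.radians(az)),0])
    P2,R2=cart_tool(np.array([*loc,.0]),-g,np.array([0,0,1.]))
    best=None
    for seed in (ql,*[np.random.default_rng(k).uniform(LO,HI) for k in range(8)]):
        q,e,d=ik(P2,R2,seed)
        if best is None or e+d<best[1]+best[2]: best=(q,e,d)
    print(az,loc,best[0],round(best[1],1),round(best[2],1))
E
```

```text
grasp [510.82 195.54  48.58]
[-0.82  0.65  0.55  1.92 -0.48  0.8  -1.41] 0.002236089411449235 0.0005827411747622582
lift [-0.9   0.49  0.64  1.82 -0.35  1.04 -1.52] 0.0011014742386380861 0.00024402049387471238
-180 (0.45, 0.04) [ 0.16  1.21 -0.55  1.29  0.17  1.85  1.13] 0.0 0.0
-180 (0.4, 0.02) [ 0.2   1.16 -0.53  1.46  0.18  1.75  1.15] 0.0 0.0
-180 (0.5, 0.03) [ 0.09  1.24 -0.42  1.12  0.13  1.95  1.24] 0.0 0.0
-150 (0.45, 0.04) [-0.06  1.19 -0.52  1.35  0.43  1.9   1.36] 0.0 0.0
-150 (0.4, 0.02) [-0.03  1.14 -0.52  1.52  0.42  1.79  1.32] 0.0 0.0
-150 (0.5, 0.03) [-0.12  1.21 -0.38  1.2   0.41  1.95  1.5 ] 0.0 0.0
-120 (0.45, 0.04) [-0.25  1.13 -0.52  1.56  0.69  1.81  1.5 ] 0.0 0.0
-120 (0.4, 0.02) [-0.22  1.09 -0.54  1.71  0.67  1.74  1.42] 0.0 0.0
-120 (0.5, 0.03) [-0.24  1.15 -0.49  1.44  0.73  1.86  1.6 ] 0.0 0.0
-90 (0.45, 0.04) [-0.38  1.07 -0.57  1.86  0.97  1.7   1.51] 0.0 0.0
-90 (0.4, 0.02) [-0.38  1.06 -0.6   1.98  0.95  1.65  1.4 ] 0.0 0.0
-90 (0.5, 0.03) [-0.36  1.07 -0.52  1.77  1.02  1.7   1.62] 0.0 0.0
-60 (0.45, 0.04) [-0.45  1.07 -0.67  2.21  1.3   1.68  1.38] 
[... 1076 characters left out ...]
.85  0.94] 0.0 0.0
90 (0.5, 0.03) [ 0.93  1.13 -0.73  1.85 -0.47  0.89  0.79] 0.0 0.0
120 (0.45, 0.04) [ 0.79  1.22 -0.82  1.63 -0.09  1.27  0.66] 0.0 0.0
120 (0.4, 0.02) [ 0.88  1.2  -0.84  1.74 -0.05  1.24  0.67] 0.0 0.0
120 (0.5, 0.03) [ 0.72  1.23 -0.78  1.49 -0.13  1.36  0.68] 0.0 0.0
150 (0.45, 0.04) [ 0.42  1.19 -0.59  1.4  -0.05  1.64  0.93] 0.0 0.0
150 (0.4, 0.02) [ 0.46  1.14 -0.56  1.54 -0.04  1.57  0.98] 0.0 0.0
150 (0.5, 0.03) [ 0.37  1.23 -0.54  1.24 -0.07  1.75  0.95] 0.0 0.0
180 (0.45, 0.04) [ 0.16  1.21 -0.55  1.29  0.17  1.85  1.13] 0.0 0.0
180 (0.4, 0.02) [ 0.2   1.16 -0.53  1.46  0.18  1.75  1.15] 0.0 0.0
180 (0.5, 0.03) [ 0.09  1.24 -0.42  1.12  0.13  1.95  1.24] 0.0 0.0
```

```bash
python3 - <<'E'
from plan import *
np.set_printoptions(precision=2,suppress=True)
from scipy.spatial.transform import Slerp
q0=arm.observe()['joints']
F,xh,zh=cradle()
for flip in (0,1):
  P,Rt=cart_tool(F,xh,zh)
  Z=R.from_euler('z',180*flip,degrees=True).as_matrix(); Rt=Rt@Z
  qs=q0.copy(); qs[6]+= np.pi*flip
  ql,e,d=ik(P+[0,0,.12],Rt,qs);print('flip',flip,'lift',ql,e,d)
  P=P+[0,0,.12]
  for az in (-120,-90,-60,-45,60,90,120,150,180,210):
    loc=(.45,.03)
    g=np.array([np.cos(np.radians(az)),np.sin(np.radians(az)),0])
    P2,R2=cart_tool(np.array([*loc,.07]),-g,np.array([0,0,1.])); R2=R2@Z
    # path: yaw component then tilt
    N=30; q=ql; worst=0; rng=[q]
    y=np.radians(((az-8.9+180)%360)-180)
    for k in range(1,N+1):
        t=k/N
        # rotate cart: tilt by 70t about own y then yaw y*t
        tl=R.from_rotvec(-np.cross(zh,xh)*-np.radians(70*t)) 
        zz=tl.apply(zh)
        if k==1 and zz[2]<zh[2]: sgn=-1
        elif k==1: sgn=1
        tl=R.from_rotvec(sgn*np.cross(zh,xh)*np.radians(70*t))
        Rk=(R.from_euler('z',y*t)*tl).as_matrix()@Rt
        q,e,d=ik(P+(P2-P)*t,Rk,q); worst=max(worst,e/10+d); rng.append(q)
    rng=np.array(rng); m=min((rng-LO).min(),(HI-rng).min())
    print(az,q,'worst',round(worst,2),'end',round(e,1),round(d,1),'ori chk',round(np.degrees(R.from_matrix(Rk@R2.T).magnitude()),1),'minmargin',round(m,2))
E
```

```text
flip 0 lift [-0.92  0.49  0.68  1.82 -0.37  1.04 -1.5 ] 0.0009960072949855615 0.00021908087255957412
-120 [-1.14  1.41  1.31  1.84 -0.46  1.33 -2.73] worst 41.45 end 68.5 34.6 ori chk 0.0 minmargin 0.01
-90 [-1.51  1.46  1.31  2.24 -0.67  0.67 -2.73] worst 23.86 end 72.0 16.7 ori chk 0.0 minmargin 0.01
-60 [-1.73  1.46  1.31  2.38 -0.66  0.4  -2.73] worst 2.06 end 7.3 1.3 ori chk 0.0 minmargin 0.01
-45 [-1.78  1.41  1.25  2.53 -1.31  0.13 -2.02] worst 5.46 end 3.7 1.1 ori chk 0.0 minmargin 0.01
60 [ 1.3   1.04 -0.98  2.34 -1.11  0.37  1.18] worst 6.46 end 0.0 0.0 ori chk 0.0 minmargin 0.01
90 [ 0.74  0.85 -0.36  1.99 -0.82  1.11  1.11] worst 0.0 end 0.0 0.0 ori chk 0.0 minmargin 0.01
120 [ 0.35  0.92 -0.07  1.69 -0.62  1.52  1.18] worst 0.0 end 0.0 0.0 ori chk 0.0 minmargin 0.24
150 [ 0.16  1.   -0.09  1.45 -0.34  1.76  1.25] worst 0.0 end 0.0 0.0 ori chk 0.0 minmargin 0.24
180 [-0.04  1.04 -0.12  1.34 -0.05  1.89  1.42] worst 0.0 end 0.0 0.0 ori chk 0.0 minmargin 0.11
210 [-0.86  1.55  1.31  1.54 -0.37  1.9  -2.73] worst 51.79 end 62.1 45.6 ori chk 0.0 minmargin 0.01
flip 1 lift [-0
[... 374 characters left out ...]
.01
-45 [-1.78  1.41  1.25  2.53 -1.31  0.13  1.12] worst 5.46 end 3.7 1.1 ori chk 0.0 minmargin 0.01
60 [ 1.44  1.31 -1.26  2.36  0.5   0.13  2.73] worst 9.07 end 17.8 2.0 ori chk 0.0 minmargin 0.01
90 [ 1.21  1.26 -1.26  2.2   0.52  0.44  2.73] worst 24.46 end 71.3 17.3 ori chk 0.0 minmargin 0.01
120 [ 0.87  1.25 -1.26  1.74  0.33  1.23  2.73] worst 39.76 end 54.7 34.3 ori chk 0.0 minmargin 0.01
150 [ 0.6   1.39 -1.26  1.42  0.27  1.79  2.73] worst 50.37 end 52.5 45.1 ori chk 0.0 minmargin 0.01
180 [ 0.42  1.47 -1.26  1.44  0.29  1.99  2.73] worst 61.72 end 100.4 51.7 ori chk 0.0 minmargin 0.01
210 [-0.89  1.44  1.27  1.47 -0.42  1.88 -0.49] worst 0.0 end 0.0 0.0 ori chk 0.0 minmargin 0.01
```

```bash
python3 - <<'E'
from plan import *
P,Rt=cart_tool(*cradle()); goto(P,Rt); print('toolz',Rt[:,2])
E
```

```text
t 8.2 pos mm [513.8 190.1 287.7] F [-0.3  0.7  0.4] w 92.1 q [-1.03  0.32  0.77  1.74 -0.24  1.18 -1.62]
toolz [ 0.    -0.001 -1.   ] tooly [ 0.145 -0.989  0.001] tool y yaw -81.6
need cm [ -0.3    0.54 -23.91] deg [-0.7  5.   0.5]
toolz [-0.08610638 -0.0134839  -0.9961947 ]
```

```bash
python3 -m creep '[[[0.1,0.2,-4.5,-0.2,1.5,0.1,1],[0.1,0.4,-9,-0.4,3,0.3,1],[0.2,0.5,-13.5,-0.7,5,0.5,1],[0.2,0.6,-17.9,-0.7,5,0.5,1],[0.2,0.6,-17.9,-0.7,5,0.5,1]]]'; python3 - <<'E'
from plan import *
log(); P,Rt=cart_tool(*cradle()); goto(P,Rt); snap('side','s5.png');snap('wrist','w5.png')
cv2.imwrite('pics/c7.png',np.hstack([cv2.resize(cv2.imread('pics/s5.png')[150:300,230:400],(453,400)),cv2.resize(cv2.imread('pics/w5.png'),(340,255)).copy()[:, :].repeat(1,0) if 0 else cv2.copyMakeBorder(cv2.resize(cv2.imread('pics/w5.png'),(340,255)),0,145,0,0,0)]))
E
```

```text
clock: 8.7
position: [0.5123, 0.1957, 0.104]
ee_rot: [3.119, 0.242, -0.151]
force: [0.0, -0.3, 0.0]
width: 0.999
t 8.7 pos mm [512.3 195.7 104. ] F [ 0.  -0.3  0. ] w 91.9 q [-0.88  0.58  0.64  1.87 -0.44  0.93 -1.44]
toolz [-0.095 -0.017 -0.995] tooly [ 0.154 -0.988  0.002] tool y yaw -81.1
need cm [-0.14 -0.02 -5.54] deg [ 0.2 -0.5  0. ]
```

View pics/c7.png

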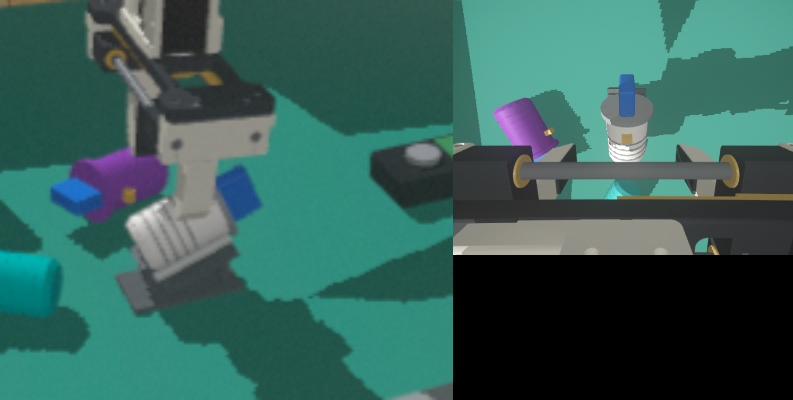

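```bash
python3 -m creep '[[[0,0,-2.5,0,0,0,1],[-0.1,0,-4.5,0,0,0,1],[-0.2,0,-5.5,0,0,0,1],[-0.2,0,-5.5,0,0,0,1]]]'; python3 -m creep '[[[0,0,0,0,0,0,-1],[0,0,0,0,0,0,-1],[0,0,0,0,0,0,-1],[0,0,0,0,0,0,-1],[0,0,0,0,0,0,-1]]]' 25;python3 -m creep '[[[0,0,0,0,0,0,-1],[0,0,0,0,0,0,-1],[0,0,0,0,0,0,-1],[0,0,0,0,0,0,-1]]]' 25; python3 - <<'E'
from plan import *
log(); P,Rt=cart_tool(*cradle()); goto(P,Rt)
E
```

```text
clock: 9.2
position: [0.5137, 0.1974, 0.0548]
ee_rot: [3.124, 0.242, -0.137]
force: [-0.4, -0.3, 0.1]
width: 1.003
clock: 9.7
position: [0.5134, 0.1972, 0.054]
ee_rot: [3.124, 0.241, -0.137]
force: [-0.1, 0.8, -0.8]
width: 0.618
clock: 10.1
position: [0.5135, 0.1952, 0.0538]
ee_rot: [3.121, 0.239, -0.138]
force: [-0.3, -5.8, 2.0]
width: 0.472
t 10.1 pos mm [513.5 195.2  53.8] F [-0.3 -5.8  2. ] w 43.4 q [-0.85  0.65  0.59  1.91 -0.5   0.83 -1.39]
toolz [-0.087 -0.015 -0.996] tooly [ 0.152 -0.988  0.001] tool y yaw -81.3
need cm [-0.27  0.04 -0.52] deg [ 0.1 -0.1  0.2]
```

```bash
python3 -m creep '[[[0,0,0,0,0,0,-1],[0,0,1,0,0,0,-1],[0,0,4,0,0,0,-1],[0,0,8,0,0,0,-1],[0,0,12,0,0,0,-1]]]' 40;python3 -m creep '[[[0,0,2,0,0,0,-1],[0,0,2,0,0,0,-1]]]'; python3 - <<'E'
from plan import *
log(); st(); snap('side','s6.png')
cv2.imwrite('pics/c8.png',cv2.resize(cv2.imread('pics/s6.png')[60:310,190:440],None,fx=2.2,fy=2.2))
E
```

```text
clock: 10.6
position: [0.5127, 0.1972, 0.1752]
ee_rot: [3.123, 0.241, -0.14]
force: [0.7, 0.7, -2.3]
width: 0.472
clock: 10.8
position: [0.5148, 0.1978, 0.197]
ee_rot: [3.126, 0.242, -0.131]
force: [0.9, -0.1, -2.3]
width: 0.47
t 10.8 pos mm [514.8 197.8 197. ] F [ 0.9 -0.1 -2.3] w 43.2 q [-0.94  0.47  0.71  1.79 -0.35  1.1  -1.51]
toolz [-0.083 -0.01  -0.997] tooly [ 0.154 -0.988 -0.003] tool y yaw -81.2
```

View pics/c8.png

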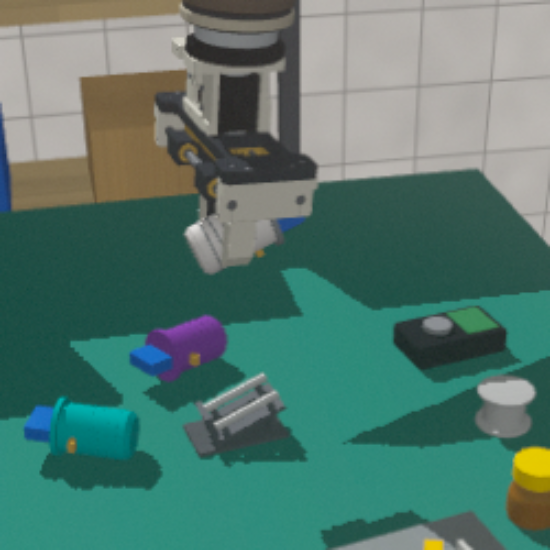

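```bash
python3 -m creep '[[[-0.4,-0.7,0,0,0,8.5,-1],[-0.8,-1.4,0,0,0,17,-1],[-1.2,-2.1,0,0,0,25.5,-1],[-1.6,-2.8,0,0,0,34,-1],[-2.1,-3.7,0,0,0,42.5,-1]]]'|head -2;python3 -m creep '[[[-0.4,-0.7,0,0,0,8.5,-1],[-0.8,-1.4,0,0,0,17,-1],[-1.2,-2.1,0,0,0,25.5,-1],[-1.6,-2.8,0,0,0,34,-1],[-2.1,-3.7,0,0,0,42.5,-1]]]'|head -2;python3 -c "from h import *
log();st()";python3 -m creep '[[[-0.4,-0.7,0,0,0,8.5,-1],[-0.8,-1.4,0,0,0,17,-1],[-1.2,-2.1,0,0,0,25.5,-1],[-1.6,-2.8,0,0,0,34,-1],[-2.1,-3.7,0,0,0,42.5,-1]]]'|head -2;python3 -m creep '[[[-0.4,-0.7,0,0,0,8.5,-1],[-0.8,-1.4,0,0,0,17,-1],[-1.2,-2.1,0,0,0,25.5,-1],[-1.6,-2.8,0,0,0,34,-1],[-2.1,-3.7,0,0,0,42.5,-1]]]'|head -2;python3 -c "from h import *
log();st()"
```

```text
clock: 11.35
position: [0.4911, 0.1601, 0.1921]
clock: 11.85
position: [0.4701, 0.1231, 0.1923]
t 11.85 pos mm [470.1 123.1 192.3] F [-0.3 -1.  -2.9] w 43.3 q [-0.75  0.28  0.4   1.98 -0.03  0.93 -0.26]
toolz [ 0.003 -0.089 -0.996] tooly [ 0.997  0.074 -0.004] tool y yaw 4.2
clock: 12.35
position: [0.449, 0.0861, 0.1923]
clock: 12.85
position: [0.4279, 0.0491, 0.1924]
t 12.85 pos mm [427.9  49.1 192.4] F [ 0.4  0.4 -1.7] w 43.0 q [-0.43  0.13  0.19  2.16 -0.    0.77  1.32]
toolz [ 0.085 -0.003 -0.996] tooly [ 0.014  1.    -0.001] tool y yaw 89.2
```

```bash
python3 -m creep '[[[0,0,0,0,8.5,0,-1],[0,0,0,0,17,0,-1],[0,0,0,0,25.5,0,-1],[0,0,0,0,34,0,-1],[0,0,0,0,42.5,0,-1]]]';python3 -m creep '[[[0,0,0,0,7,0,-1],[0,0,0,0,14,0,-1],[0,0,0,0,21,0,-1],[0,0,0,0,27.5,0,-1],[0,0,0,0,27.5,0,-1]]]';python3 -c "
from h import *
log();st();snap('side','s7.png')"
```

```text
clock: 13.35
position: [0.4294, 0.0495, 0.193]
ee_rot: [-0.024, -2.481, 0.011]
force: [0.4, 0.2, -1.9]
width: 0.468
clock: 13.85
position: [0.4282, 0.0492, 0.1894]
ee_rot: [-0.019, -1.998, 0.016]
force: [0.2, -0.0, -1.9]
width: 0.473
t 13.85 pos mm [428.2  49.2 189.4] F [ 0.2 -0.  -1.9] w 43.5 q [-0.25  0.9   0.19  1.43 -0.19  1.98  1.56]
toolz [-0.91  -0.003 -0.414] tooly [ 0.006  1.    -0.02 ] tool y yaw 89.6
```

View pics/s7.png

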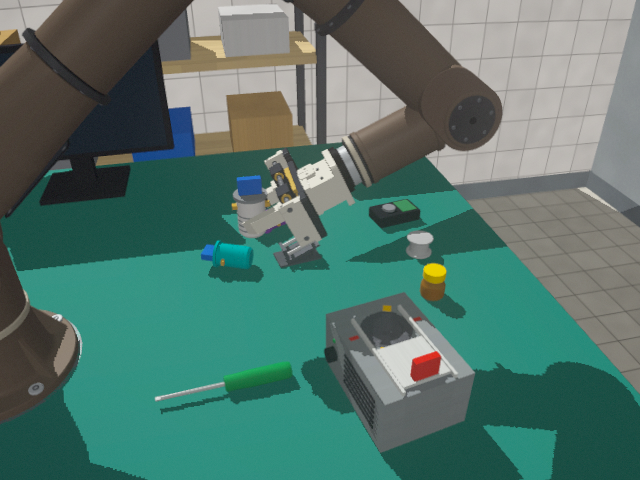

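```bash
python3 - <<'E'
from h import *
im,s=snap('top','t7.png')
im=cv2.imread('pics/s7.png')
# model: cart upright with grip point at grasp
M=R.from_rotvec(s['ee_rot']).as_matrix(); P=s['position']-.002*M[:,2]
z=np.array([0,0,1.]);x=np.array([1.,0,0]);y=np.array([0,1.,0])
F=P-z*.030; k=4; u0,v0=220,150
c=cv2.resize(im[v0:v0+120,u0:u0+130],None,fx=k,fy=k,interpolation=cv2.INTER_CUBIC)
def d(q,col):
    p=(proj('side',F+(x*q[0]+y*q[1]+z*q[2])/1000)-[u0,v0])*k+2; cv2.circle(c,tuple(p.round().astype(int)),2,col,-1)
for a in np.linspace(0,6.28,50):
    d((22*np.cos(a),22*np.sin(a),0),(0,0,255));d((26*np.cos(a),26*np.sin(a),69),(255,0,255))
for X in(-18,18):
  for Y in (-7,7):
    for Z in(69,95): d((X,Y,Z),(0,255,255))
c2=cv2.resize(cv2.imread('pics/t7.png')[200:330,260:390],None,fx=k,fy=k)[:480]
cv2.imwrite('pics/c9.png',cv2.resize(np.hstack([c,c2[:480,:270]]),(790,480)) if 0 else np.hstack([c,c2[:480,:270]]))
E
```

```text
(no output)
```

View pics/c9.png

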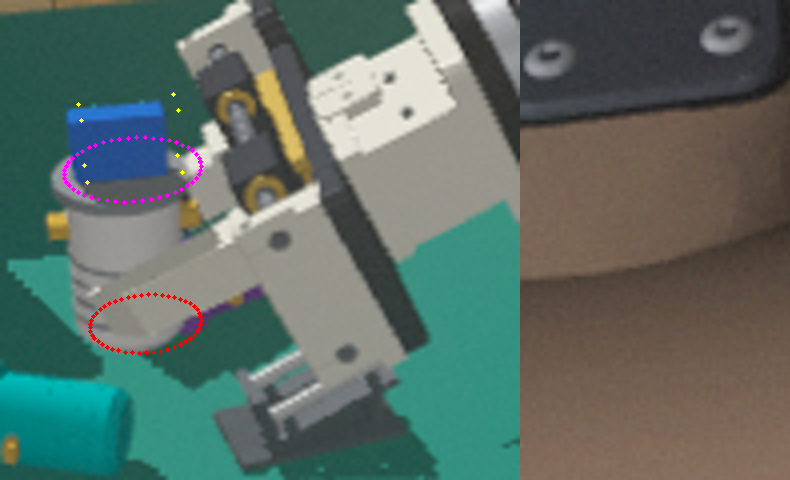

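```bash
python3 -m creep '[[[-0.5,0,-3.5,0.5,0,0,-1],[-1,0,-7,1,0,0,-1],[-1,0,-10.5,1,0,0,-1],[-1,0,-14,1,0,0,-1],[-1,0,-14,1,0,0,-1]]]';python3 -c "
from h import *
log();st();im,s=snap('side','s8.png');cv2.imwrite('pics/c10.png',cv2.resize(im[180:320,180:360,::-1],None,fx=4,fy=4,interpolation=cv2.INTER_CUBIC))"
```

```text
clock: 14.45
position: [0.418, 0.0493, 0.0519]
ee_rot: [-0.007, -2.007, -0.002]
force: [0.3, -0.1, -2.9]
width: 0.466
t 14.45 pos mm [418.   49.3  51.9] F [ 0.3 -0.1 -2.9] w 42.8 q [-0.23  1.06  0.17  1.46 -0.21  1.77  1.6 ]
toolz [-0.906  0.004 -0.423] tooly [ 0.006  1.    -0.002] tool y yaw 89.7
```

View pics/c10.png

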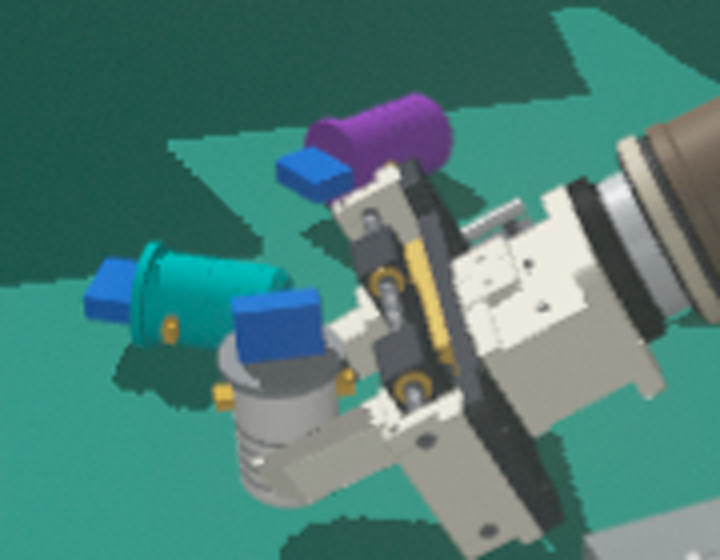

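```bash
python3 -m creep '[[[0,0,-0.8,0,0,0,-1],[0,0,-1.5,0,0,0,-1],[0,0,-1.7,0,0,0,-1],[0,0,-1.7,0,0,0,-1]]]';python3 -m creep '[[[0,0,-0.15,0,0,0,-1],[0,0,-0.3,0,0,0,-1],[0,0,-0.3,0,0,0,-1]]]';python3 -c "
from h import *
st()"
```

```text
clock: 14.9
position: [0.4195, 0.0492, 0.0371]
ee_rot: [-0.007, -2.009, -0.002]
force: [0.3, 0.4, -2.2]
width: 0.468
clock: 15.2
position: [0.4193, 0.0491, 0.0337]
ee_rot: [-0.008, -2.008, -0.002]
force: [-0.0, 0.4, -1.5]
width: 0.468
t 15.2 pos mm [419.3  49.1  33.7] F [-0.   0.4 -1.5] w 43.1 q [-0.23  1.09  0.17  1.45 -0.21  1.75  1.6 ]
toolz [-0.906  0.005 -0.423] tooly [ 0.006  1.    -0.002] tool y yaw 89.6
```

```bash
python3 -m creep '[[[0,0,-0.15,0,0,0,-1],[0,0,-0.15,0,0,0,-1]]]';python3 -m creep '[[[0,0,-0.15,0,0,0,-1],[0,0,-0.15,0,0,0,-1]]]';python3 -c "
from h import *
st();im,s=snap('side','s9.png');cv2.imwrite('pics/c11.png',cv2.resize(im[180:320,180:360,::-1],None,fx=4,fy=4,interpolation=cv2.INTER_CUBIC))"
```

```text
clock: 15.4
position: [0.4193, 0.0491, 0.0321]
ee_rot: [-0.008, -2.008, -0.002]
force: [-0.9, 0.1, -2.6]
width: 0.472
clock: 15.6
position: [0.4193, 0.0491, 0.0306]
ee_rot: [-0.008, -2.008, -0.002]
force: [-0.1, 1.3, -1.3]
width: 0.473
t 15.6 pos mm [419.3  49.1  30.6] F [-0.1  1.3 -1.3] w 43.5 q [-0.23  1.1   0.17  1.45 -0.21  1.75  1.6 ]
toolz [-0.906  0.005 -0.423] tooly [ 0.006  1.    -0.002] tool y yaw 89.6
```

View pics/c11.png

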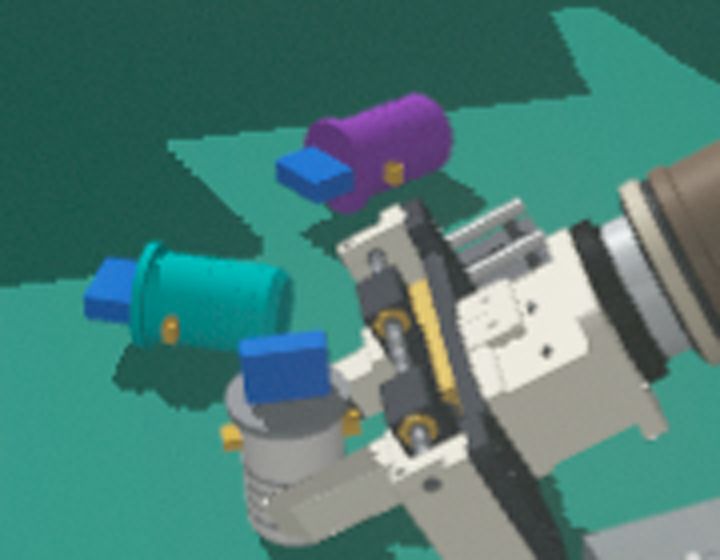

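```bash
python3 -c "
from h import *
for u,v in ((242,353),(328,345),(246,403),(329,397)):
    o,d=ray('side',180+u/4-.4,180+v/4-.4); t=(.0421-o[1])/d[1]; print((o+d*t)*1000)"; python3 -c "
import cv2;im=cv2.imread('pics/s9.png');cv2.imwrite('pics/c12.png',cv2.resize(im[255:320,225:285],None,fx=9,fy=9,interpolation=cv2.INTER_CUBIC))"
```

```text
[399.33574744  42.1         97.65730958]
[434.58298794  42.1         96.22014869]
[398.74291962  42.1         72.13897449]
[433.23624452  42.1         69.66852668]
```

View pics/c12.png

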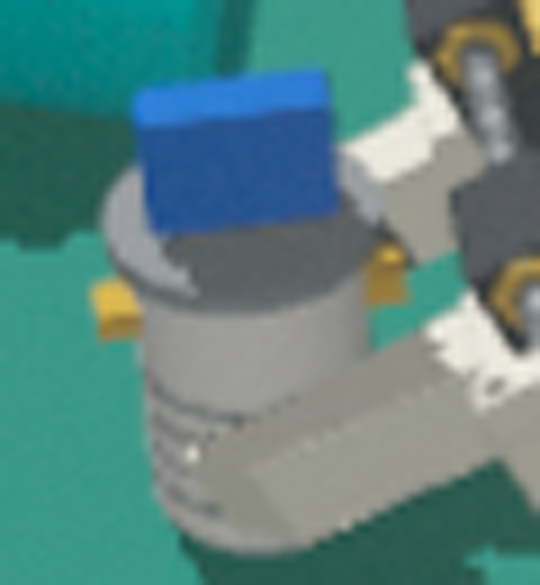

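```bash
python3 -m creep '[[[0,0,-0.1,0,0,0,-1],[0,0,-0.1,0,0,0,-1]]]'|grep -E "pos|for";python3 -m creep '[[[0,0,-0.1,0,0,0,-1],[0,0,-0.1,0,0,0,-1]]]'|grep -E "pos|for";python3 -m creep '[[[0,0,-0.1,0,0,0,-1],[0,0,-0.1,0,0,0,-1]]]'|grep -E "pos|for"
```

```text
position: [0.4193, 0.0491, 0.0298]
force: [-0.3, -0.2, -1.0]
position: [0.4192, 0.0491, 0.0297]
force: [1.3, -0.3, 5.6]
position: [0.4192, 0.0491, 0.0296]
force: [2.3, -0.4, 11.0]
```

```bash
python3 -m creep '[[[0,0,0.12,0,0,0,-1],[0,0,0.12,0,0,0,-1],[0,0,0.12,0,0,0,0.1],[0,0,0.12,0,0,0,0.1],[0,0,0.12,0,0,0,0.1]]]';python3 -m creep '[[[0,0,0,0,0,0,1],[0,0,0,0,0,0,1],[0,0,0,0,0,0,1],[0,0,0,0,0,0,1],[0,0,0,0,0,0,1]]]';python3 -c "
from h import *
st();im,s=snap('side','s10.png');cv2.imwrite('pics/c13.png',cv2.resize(im[180:320,180:360,::-1],None,fx=4,fy=4,interpolation=cv2.INTER_CUBIC))"
```

```text
clock: 16.75
position: [0.4193, 0.0492, 0.0287]
ee_rot: [-0.007, -2.008, -0.002]
force: [-0.3, 0.5, 0.2]
width: 0.552
clock: 17.25
position: [0.4193, 0.0491, 0.0289]
ee_rot: [-0.007, -2.008, -0.002]
force: [0.1, 0.1, -0.3]
width: 0.937
t 17.25 pos mm [419.3  49.1  28.9] F [ 0.1  0.1 -0.3] w 86.2 q [-0.23  1.1   0.17  1.45 -0.21  1.75  1.6 ]
toolz [-0.906  0.005 -0.423] tooly [ 0.006  1.    -0.002] tool y yaw 89.6
```

View pics/c13.png

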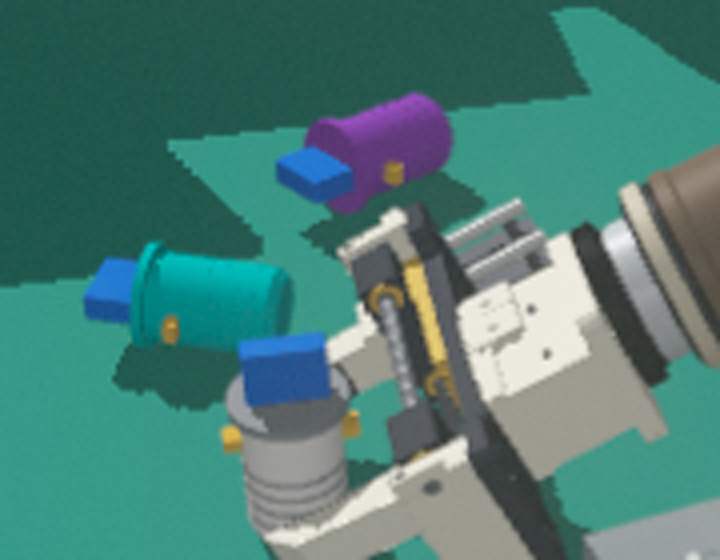

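```bash
python3 -m creep '[[[1.5,0,0.7,0,0,0,1],[4.5,0,2.1,0,0,0,1],[8,0,3.7,0,0,0,1],[11,0,5.1,0,0,0,1],[13,0,9,0,0,0,1]]]'|grep -E "pos|for";python3 -m creep '[[[0,0,4.5,0,-8.5,0,1],[-0.5,0,9,0,-17,0,1],[-1,0,11,0,-25.5,0,1],[-1.5,0,13,0,-34,0,1],[-2,0,14,0,-42.5,0,1]]]'|grep -E "pos|for";python3 -c "
from h import *
st();snap('side','s11.png');snap('top','t11.png')"
```

```text
position: [0.5479, 0.0532, 0.1097]
force: [-0.3, 0.3, -2.8]
position: [0.5308, 0.0545, 0.2593]
force: [0.5, 0.3, 1.3]
t 18.3 pos mm [530.8  54.5 259.3] F [0.5 0.3 1.3] w 92.1 q [ 0.04  0.45 -0.3   1.55  0.05  1.4   1.32]
toolz [-0.254  0.015 -0.967] tooly [-0.011  1.     0.018] tool y yaw 90.6
```

View pics/s11.png

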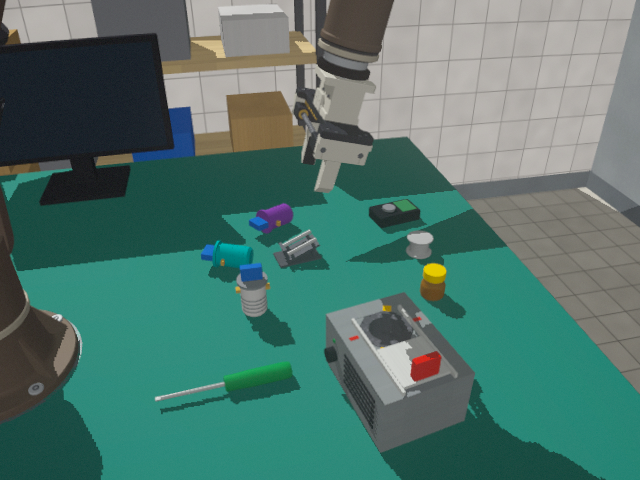

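```bash
python3 -m creep '[[[-2,0,0,0,-8,0,1],[-4,0,0,0,-14.7,0,1],[-6,0,0,0,-14.7,0,1],[-8,0,0,0,-14.7,0,1]]]'|grep -E "pos|rot";python3 -m creep '[[[-1,0,0,0,0,-8.5,1],[-2,0,0,0,0,-17,1],[-3,0,0,0,0,-25.5,1],[-3.5,0,0,0,0,-34,1],[-3.5,0,0,0,0,-42.5,1]]]'|grep -E "pos|rot";python3 -m creep '[[[0,0,0,0,0,-8.5,1],[0,0,0,0,0,-17,1],[0,0,0,0,0,-25.5,1],[0,0,0,0,0,-34,1],[0,0,0,0,0,-42.5,1]]]'|grep -E "pos|rot";python3 -m creep '[[[0,0,0,0,0,-8.5,1],[0,0,0,0,0,-17,1],[0,0,0,0,0,-25.5,1],[0,0,0,0,0,-34,1],[0,0,0,0,0,-42.5,1]]]'|grep -E "pos|rot";python3 -m creep '[[[0,0,0,0,0,-8.5,1],[0,0,0,0,0,-17,1],[0,0,0,0,0,-25.5,1],[0,0,0,0,0,-34,1],[0,0,0,0,0,-42.5,1]]]'|grep -E "pos|rot";python3 -m creep '[[[0,0,0,0,0,-8.5,1],[0,0,0,0,0,-10.5,1],[0,0,0,0,0,-10.5,1]]]'|grep -E "pos|rot";python3 -c "
from h import *
log();st();snap('wrist','w12.png');snap('top','t12.png')"
```

```text
position: [0.4485, 0.054, 0.2561]
ee_rot: [0.023, -3.128, -0.022]
position: [0.4144, 0.0542, 0.256]
ee_rot: [-1.124, -2.925, -0.025]
position: [0.4151, 0.0542, 0.256]
ee_rot: [-2.113, -2.325, -0.024]
position: [0.4151, 0.0542, 0.256]
ee_rot: [2.805, 1.398, 0.02]
position: [0.4151, 0.0542, 0.256]
ee_rot: [3.115, 0.285, 0.013]
position: [0.4151, 0.0543, 0.256]
ee_rot: [3.126, 0.009, 0.012]
t 21.1 pos mm [415.1  54.3 256. ] F [-0.3  0.4  0. ] w 91.9 q [-0.15  0.09 -0.13  2.02  0.03  1.03 -1.86]
toolz [ 0.007 -0.015 -1.   ] tooly [ 0.005 -1.     0.015] tool y yaw -89.7
```

View pics/w12.png

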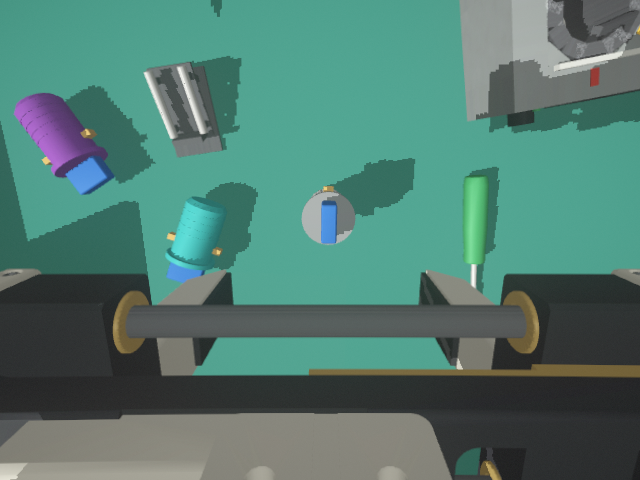

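```bash
python3 - <<'E'
from h import *
im=cv2.imread('pics/w12.png'); cv2.imwrite('pics/c14.png',np.hstack([cv2.resize(im[175:260,290:370],None,fx=5,fy=5,interpolation=cv2.INTER_CUBIC),cv2.resize(cv2.imread('pics/s11.png')[255:325,225:285],(365,425),interpolation=cv2.INTER_CUBIC)]))
E
```

```text
(no output)
```

View pics/c14.png

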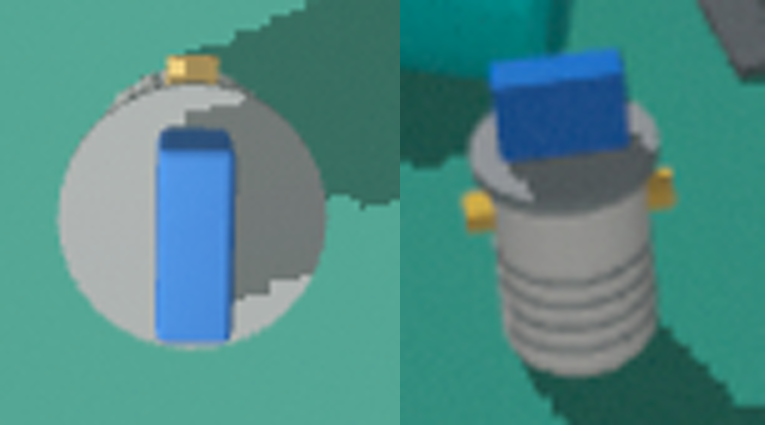

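```bash
python3 - <<'E'
from h import *
s=arm.observe()
w=lambda u,v,z: atz('wrist',290+u/5-.4,175+v/5-.4,z,s)*1000
c=[w(u,v,.095) for u,v in((158,150),(234,152),(232,342),(155,341))]
for p in c: print(p.round(1))
c=np.array(c); print('centre',c.mean(0).round(1),'len',np.linalg.norm(c[0]-c[3]),np.linalg.norm(c[0]-c[1]))
d=(c[0]+c[1]-c[2]-c[3]); print('bar az',np.degrees(np.arctan2(d[1],d[0])))
print('flange',w(192.5,215.5,.069).round(1))
t=lambda u,v:(225+u*60/365-.4,255+v*70/425-.4)
for uv in ((497,97),(626,85)):
    o,dd=ray('side',*t(uv[0]-400,uv[1])); k=(.095-o[2])/dd[2]; print('side front edge',((o+dd*k)*1000).round(1))
for uv in ((490,66),(618,51)):
    o,dd=ray('side',*t(uv[0]-400,uv[1])); k=(.095-o[2])/dd[2]; print('side back edge',((o+dd*k)*1000).round(1))
goto([.415,.049,.095],down(np.radians(-90)))
E
```

```text
[431.2  56.3  95. ]
[430.9  42.9  95. ]
[396.1  42.7  95. ]
[396.2  56.7  95. ]
centre [413.6  49.6  95. ] len 34.9741535517132 13.414519339578286
bar az -0.20938110916903693
flange [414.1  49.5  69. ]
side front edge [399.5  38.1  95. ]
side front edge [434.   36.1  95. ]
side back edge [398.9  52.8  95. ]
side back edge [433.8  52.3  95. ]
t 21.2 pos mm [415.1  54.3 256.1] F [-0.1 -0.  -0. ] w 92.0 q [-0.15  0.09 -0.13  2.02  0.03  1.03 -1.86]
toolz [ 0.008 -0.015 -1.   ] tooly [ 0.007 -1.     0.015] tool y yaw -89.6
need cm [-1.000e-02 -5.300e-01 -1.611e+01] deg [ 0.9  0.5 -0.4]
```

```bash
python3 -m creep '[[[0,-0.1,-2,0.9,0.5,0,1],[0,-0.3,-4,0.9,0.5,0,1],[0,-0.5,-5,0.9,0.5,0,1],[0,-0.5,-5,0.9,0.5,0,1]]]' |grep -E "pos";python3 -m creep '[[[0,0,-1,0,0,8.5,1],[0,0,-2,0,0,17,1],[0,0,-3,0,0,25.5,1],[0,0,-4,0,0,34,1],[0,0,-5,0,0,42.5,1]]]' |grep -E "pos";python3 -m creep '[[[0,0,0,0,0,8.5,1],[0,0,0,0,0,17,1],[0,0,0,0,0,25.5,1],[0,0,0,0,0,34,1],[0,0,0,0,0,42.5,1]]]' |grep -E "pos";python3 -m creep '[[[0,0,0,0,0,4.7,0.5],[0,0,0,0,0,4.7,0.2],[0,0,0,0,0,4.7,0.2],[0,0,0,0,0,4.7,0.2]]]' |grep -E "pos";python3 -c "
from h import *
goto([.4155,.0493,.089],down(0.))"
```

```text
position: [0.4141, 0.0489, 0.2055]
position: [0.4157, 0.0497, 0.1571]
position: [0.4157, 0.0496, 0.1575]
position: [0.4152, 0.0495, 0.1569]
t 23.0 pos mm [415.2  49.5 156.9] F [ 0.2 -0.  -0.2] w 64.4 q [ 0.07  0.24 -0.37  2.14  0.12  0.79 -0.37]
toolz [-0.001  0.002 -1.   ] tooly [ 1.    -0.001 -0.001] tool y yaw -0.1
need cm [ 0.03 -0.02 -6.79] deg [-0.1 -0.   0.1]
```

```bash
python3 -m creep '[[[0,0,-3,0,0,0,0.2],[0,0,-5.5,0,0,0,0.2],[0,0,-6.7,0,0,0,0.2],[0,0,-6.7,0,0,0,0.2]]]' |grep -E "pos|for";python3 -m creep '[[[0,0,0,0,0,0,-1],[0,0,0,0,0,0,-1],[0,0,0,0,0,0,-1],[0,0,0,0,0,0,-1],[0,0,0,0,0,0,-1]]]' 3 ;python3 -c "
from h import *
st()"
```

```text
position: [0.414, 0.0493, 0.0884]
force: [-0.9, 0.3, 1.4]
clock: 23.9
position: [0.4159, 0.0496, 0.0902]
ee_rot: [-2.22, -2.221, -0.003]
force: [1.3, 0.3, 3.8]
width: 0.392
t 23.9 pos mm [415.9  49.6  90.2] F [1.3 0.3 3.8] w 36.1 q [ 0.03  0.35 -0.34  2.21  0.2   0.61 -0.45]
toolz [ 0.001  0.002 -1.   ] tooly [1.    0.001 0.001] tool y yaw 0.0
```

```bash
python3 -m creep '[[[0,0,0,0,0,0,0.4],[0,0,0,0,0,0,0.4],[0,0,0.2,0,0,0,0.4],[0,0,4,0,0,0,0.4],[0,0,8.5,0,0,0,0.4]]]' |grep -E "pos|for";python3 -m creep '[[[2,-3.5,4,0,0,2,0.4],[4.5,-7.5,6,0,0,5,0.4],[7,-11.5,6,0,0,8,0.4],[9.5,-15.5,6,0,0,10.5,0.4],[12,-19.5,6,0,0,10.5,0.4]]]' |grep -E "pos|for";python3 -m creep '[[[2.5,-4,0,0,0,0,0.4],[5,-8,0,0,0,0,0.4],[6.7,-10.3,0,0,0,0,0.4],[6.7,-10.3,0,0,0,0,0.4],[6.7,-10.3,0,0,0,0,0.4]]]' |grep -E "pos|for";python3 -c "
from h import *
goto([.6033,-.248,.129],down(np.radians(10.5)))
im,s=snap('wrist','w13.png')
U=np.load('U.npy')
hsv=cv2.cvtColor(im,cv2.COLOR_RGB2HSV)
red=((hsv[...,0]<6)|(hsv[...,0]>174))&(hsv[...,1]>150)&(hsv[...,2]>80)
n,l,S,c=cv2.connectedComponentsWithStats(red.astype(np.uint8))
for i in range(1,n):
  if S[i,4]>20: print('red',S[i],c[i].round(1),(R.from_euler('z',-U[2]).apply(atz('wrist',*c[i],.1,s)-[U[0],U[1],0])*1000).round(1))
"
```

```text
position: [0.4133, 0.0493, 0.1744]
force: [1.6, 0.6, -0.1]
position: [0.5356, -0.1477, 0.235]
force: [0.2, 0.1, 0.7]
position: [0.6016, -0.2484, 0.2338]
force: [-0.6, 0.1, 0.1]
t 25.4 pos mm [ 601.6 -248.4  233.8] F [-0.6  0.1  0.1] w 64.4 q [ 0.46  0.5  -0.23  1.5   0.12  1.16  0.39]
toolz [-0.003  0.003 -1.   ] tooly [ 0.983  0.183 -0.002] tool y yaw 10.5
need cm [  0.17   0.04 -10.48] deg [-0.2 -0.2 -0. ]
red [254  97  17   8 120] [261.6 100.8] [-52.2   1.  100. ]
red [388  97  17   8 124] [396.  100.7] [ 47.4   1.1 100. ]
red [ 304  229   50   23 1097] [328.7 240.2] [  -2.1 -106.3  100. ]
```

View pics/w13.png

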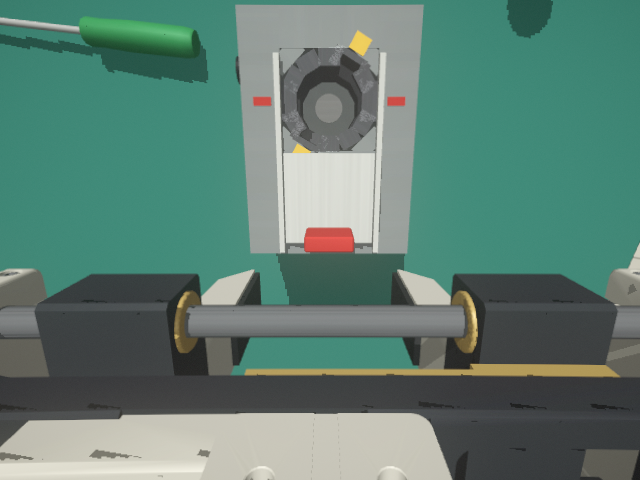

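```bash
python3 -m creep '[[[-2,3,0,0,0,-8.5,0.4],[-4.2,6.5,0,0,0,-17,0.4],[-6.4,10,0,0,0,-25.5,0.4],[-8.6,13.5,0,0,0,-34,0.4],[-10.8,17,0,0,0,-42.5,0.4]]]' |grep -E "pos|for";python3 -m creep '[[[-2,3,0,0,0,-8.5,0.4],[-4,6.5,0,0,0,-17,0.4],[-6,9.5,0,0,0,-25.5,0.4],[-7.8,12.8,0,0,0,-34,0.4],[-7.8,12.8,0,0,0,-42.5,0.4]]]' |grep -E "pos|for";python3 -m creep '[[[0,0,-2,0,0,-8.5,0.4],[0,0,-2,0,0,-15.5,0.4],[0,0,-2,0,0,-15.5,0.4],[0,0,-2,0,0,-15.5,0.4],[0,0,-2,0,0,-15.5,0.4]]]' |grep -E "pos|for";python3 -c "
from h import *
goto([.4159,.0496,.089],down(np.radians(-90)))
im,s=snap('wrist','w14.png'); c=im[160:300,260:400,::-1]; cv2.imwrite('pics/c15.png',cv2.resize(c,None,fx=4,fy=4,interpolation=cv2.INTER_CUBIC))"
```

```text
position: [0.4919, -0.0759, 0.2349]
force: [0.3, 1.6, 0.8]
position: [0.4125, 0.0541, 0.235]
force: [-0.0, -0.2, 0.5]
position: [0.4158, 0.0497, 0.215]
force: [-0.6, 0.3, 0.3]
t 26.95 pos mm [415.8  49.7 215. ] F [-0.6  0.3  0.3] w 64.1 q [-0.12  0.14 -0.14  2.07  0.02  0.93 -1.83]
toolz [ 0.003  0.001 -1.   ] tooly [ 0.01  -1.    -0.001] tool y yaw -89.4
need cm [ 1.00e-02 -1.00e-02 -1.26e+01] deg [-0.1  0.1 -0.6]
```

View pics/c15.png

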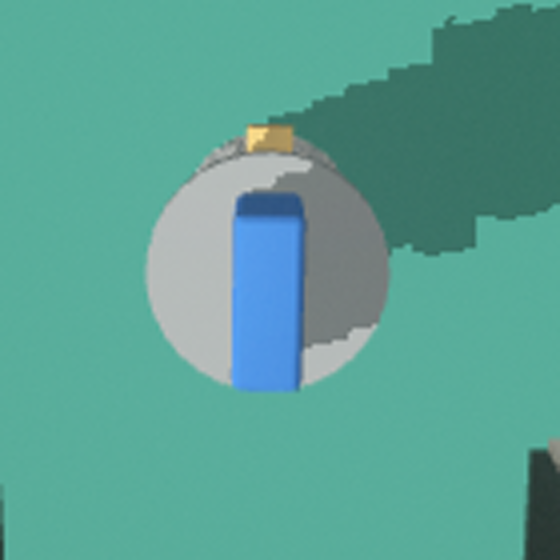

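```bash
python3 - <<'E'
from h import *
s=arm.observe()
c=np.array([atz('wrist',260+u/4-.4,160+v/4-.4,.095,s)*1000 for u,v in((235,215),(303,217),(300,390),(232,390))])
print(c.mean(0).round(1),np.linalg.norm(c[0]-c[3]),np.linalg.norm(c[0]-c[1])); d=(c[0]+c[1]-c[2]-c[3]); print('az',np.degrees(np.arctan2(d[1],d[0])))
E
python3 -m creep '[[[0,0,-4,0,0,-0.5,0],[0,0,-8,0,0,-0.5,-0.2],[0,0,-11.5,0,0,-0.5,-0.2],[0,0,-12.6,0,0,-0.5,-0.2],[0,0,-12.6,0,0,-0.5,-0.2]]]' |grep -E "pos|for|wid"
```

```text
[413.7  49.4  95. ] 35.28777808007525 13.03979634154522
az -0.4116372775394567
position: [0.4155, 0.0492, 0.0876]
force: [0.3, 0.2, -0.2]
width: 0.409
```

```bash
python3 -m creep '[[[0,0,0,0,0,0,-1],[0,0,0,0,0,0,-1],[0,0,0,0,0,0,-1],[0,0,0,0,0,0,-1],[0,0,0,0,0,0,-1]]]' 45;python3 -c "
from h import *
st()"; python3 -m creep '[[[0,0,0.5,0,0,0,-1],[0,0,4,0,0,0,-1],[0,0,8,0,0,0,-1],[0,0,12,0,0,0,-1],[0,0,12,0,0,0,-1]]]'; python3 -c "
from h import *
s,M=st(); U=np.load('U.npy');u=np.array([np.cos(U[2]),np.sin(U[2]),0]);v=np.array([-u[1],u[0],0]); goto(np.array([U[0],U[1],.195])-u*.0023+v*.0003,down(U[2]+np.radians(60-90)))"
```

```text
clock: 28.0
position: [0.4162, 0.0494, 0.0888]
ee_rot: [-3.14, 0.003, -0.004]
force: [-0.4, -0.4, 2.2]
width: 0.145
t 28.0 pos mm [416.2  49.4  88.8] F [-0.4 -0.4  2.2] w 13.4 q [-0.14  0.33 -0.13  2.22  0.08  0.59 -1.9 ]
toolz [ 0.002  0.001 -1.   ] tooly [-0.002 -1.    -0.001] tool y yaw -90.1
clock: 28.5
position: [0.4185, 0.0501, 0.2133]
ee_rot: [-3.139, 0.003, -0.016]
force: [-0.0, 1.0, -2.5]
width: 0.149
t 28.5 pos mm [418.5  50.1 213.3] F [-0.   1.  -2.5] w 13.7 q [-0.11  0.14 -0.15  2.08  0.03  0.92 -1.85]
toolz [ 0.01   0.003 -1.   ] tooly [-0.002 -1.    -0.003] tool y yaw -90.1
t 28.5 pos mm [418.5  50.1 213.3] F [-0.   1.  -2.5] w 13.7 q [-0.11  0.14 -0.15  2.08  0.03  0.92 -1.85]
toolz [ 0.01   0.003 -1.   ] tooly [-0.002 -1.    -0.003] tool y yaw -90.1
need cm [ 16.43 -19.99  -1.83] deg [-0.5  0.4 70.6]
```

```bash
python3 -m creep '[[[1.8,-2.2,0.3,0,0,8.4,-1],[3.6,-4.4,0.6,0,0,16.8,-1],[5.4,-6.6,0.6,0,0,25.2,-1],[7.2,-8.8,0.6,0,0,33.6,-1],[9,-11,0.6,0,0,42,-1]]]'|grep -E "pos|rot"; python3 -m creep '[[[1.8,-2.2,0,0,0,8.4,-1],[3.6,-4.4,0,0,0,16.8,-1],[5.4,-6.6,0,0,0,25,-1],[7.4,-9,0,0,0,28.6,-1],[7.4,-9,0,0,0,28.6,-1]]]'|grep -E "pos|rot"; python3 -m creep '[[[0,0,0,0,0,0,-1]]]'|grep -E "pos|rot"; python3 - <<'E'
from h import *
U=np.load('U.npy');u=np.array([np.cos(U[2]),np.sin(U[2]),0]);v=np.array([-u[1],u[0],0]); U2=np.array([U[0],U[1],0])-u*.0023+v*.0003; np.save('U2.npy',np.array([U2[0],U2[1],U[2]]))
goto(U2+[0,0,.195],down(U[2]+np.radians(60-90)))
for n in('wrist','side','top'): snap(n,n+'20.png')
a=cv2.imread('pics/side20.png');b=cv2.imread('pics/top20.png')
cv2.imwrite('pics/c16.png',np.hstack([cv2.resize(a[240:400,310:470],(400,400),interpolation=cv2.INTER_CUBIC),cv2.resize(b[140:300,360:520],(400,400),interpolation=cv2.INTER_CUBIC)]))
E
```

```text
position: [0.506, -0.0614, 0.2138]
ee_rot: [-2.928, -1.131, -0.0]
position: [0.581, -0.155, 0.2132]
ee_rot: [-2.568, -1.809, 0.001]
position: [0.5794, -0.151, 0.2133]
ee_rot: [-2.564, -1.808, 0.001]
t 29.6 pos mm [ 579.4 -151.   213.3] F [-0.2 -0.  -1.6] w 13.7 q [ 0.31  0.43 -0.21  1.66  0.1   1.06 -0.26]
toolz [-0.003  0.003 -1.   ] tooly [ 0.942 -0.336 -0.003] tool y yaw -19.6
need cm [ 0.34  0.12 -1.83] deg [-0.2 -0.1  0.1]
```

View pics/c16.png

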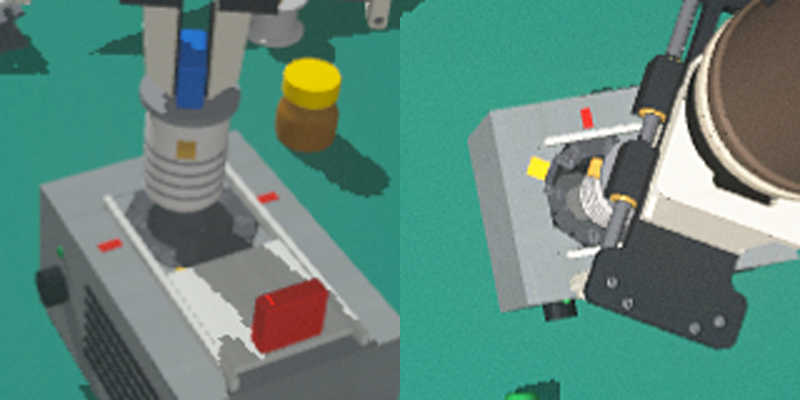

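View pics/wrist20.png

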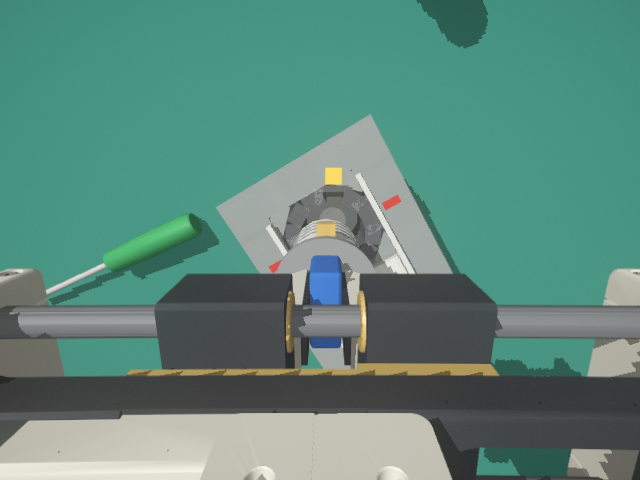

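```bash
python3 - <<'E'
from h import *
im=cv2.imread('pics/wrist20.png')
cv2.imwrite('pics/c17.png',cv2.resize(im[100:300,200:460],None,fx=3,fy=3,interpolation=cv2.INTER_CUBIC))
cv2.imwrite('pics/c18.png',cv2.resize(cv2.imread('pics/side20.png')[240:370,330:430],None,fx=4.5,fy=4.5,interpolation=cv2.INTER_CUBIC))
E
```

```text
(no output)
```

View pics/c17.png

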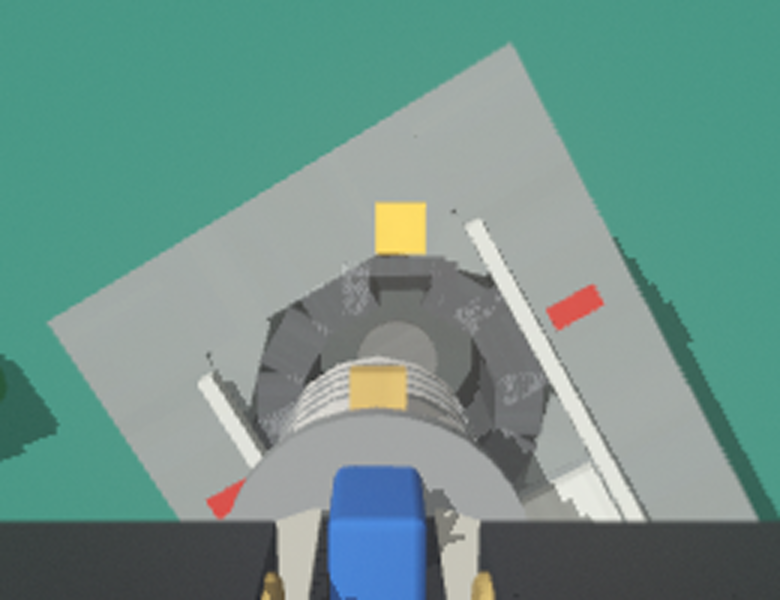

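View pics/c18.png

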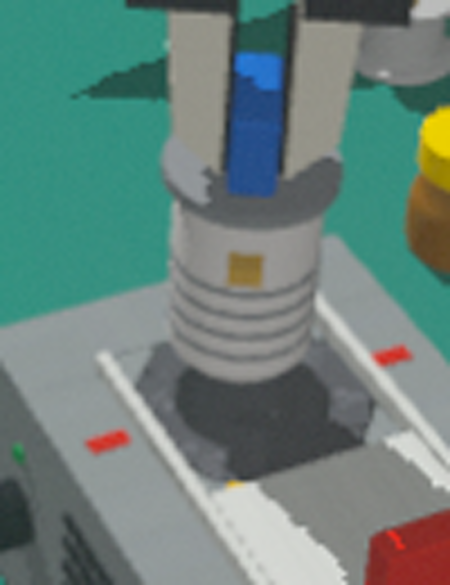

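```bash
python3 - <<'E'
from h import *
s=arm.observe(); U2=np.load('U2.npy')
inv=lambda p:(R.from_euler('z',-U2[2]).apply(p-[U2[0],U2[1],0])*1000).round(1)
px=lambda u,v:(200+u/3-.33,100+v/3-.33)
print('yellow',inv(atz('wrist',*px(400.5,228),.1,s)))
print('redR',inv(atz('wrist',*px(575,307),.1,s)))
print('corner(-65,62)?',inv(atz('wrist',*px(50,322),.1,s)),inv(atz('wrist',*px(512,42),.1,s)))
M=R.from_rotvec(s['ee_rot']).as_matrix(); fz=s['position'][2]-.0888
ax=s['position'].copy()
for name,r,z in(('z46 r29',29,46),('z52 r29',29,52)):
    for w in(-5,5):
        P=ax+M[:,0]*r/1000+M[:,1]*w/1000; P[2]=fz+z/1000; print(name,w,((proj('wrist',P,s)-[200,100]+.33)*3).round(0), )
for q in (-18,18):
    for w in(-7,7):
        P=ax+M[:,0]*q/1000+M[:,1]*w/1000; P[2]=fz+.095; print('bar',q,w,((proj('wrist',P,s)-[200,100]+.33)*3).round(0))
print('TCP in unit',inv(s['position']))
# side: lug face, red marks, on side cam
ps=lambda u,v:(330+u/4.5-.4,240+v/4.5-.4)
for n,(u,v) in dict(redL=(108,441),redR=(392,355)).items(): print(n,inv(atz('side',*ps(u,v),.1)))
P=ax-M[:,0]*.029; P[2]=fz+.049; print('side lug pred',(proj('side',P)-[330,240]+.4)*4.5,'obs',(246,270))
for d in(-22,22):
    pass
E
```

```text
yellow [ 22.2  40.  100. ]
redR [ 50.    1.7 100. ]
corner(-65,62)? [-64.7  63.4 100. ] [ 65.6  64.1 100. ]
z46 r29 -5 [365. 361.]
z46 r29 5 [420. 361.]
z52 r29 -5 [364. 368.]
z52 r29 5 [421. 368.]
bar -18 -7 [347. 744.]
bar -18 7 [443. 745.]
bar 18 -7 [345. 514.]
bar 18 7 [447. 514.]
TCP in unit [ -3.4   1.  214.2]
redL [-46.5   0.  100. ]
redR [ 53.5   0.2 100. ]
side lug pred [243.84638148 274.22242563] obs (246, 270)
```

```bash
python3 -m creep '[[[0.24,0.03,-0.6,-0.2,-0.1,0,-1],[0.48,0.05,-1.2,-0.2,-0.1,0,-1],[0.48,0.05,-1.8,-0.2,-0.1,0,-1],[0.48,0.05,-1.8,-0.2,-0.1,0,-1]]]'|grep -E "pos|for"; python3 -m creep '[[[0,0,-0.3,0,0,0,-1],[0,0,-0.6,0,0,0,-1],[0,0,-0.9,0,0,0,-1],[0,0,-0.9,0,0,0,-1]]]'|grep -E "pos|for"; python3 - <<'E'
from h import *
s,M=st();U2=np.load('U2.npy');print((R.from_euler('z',-U2[2]).apply(s['position']-[U2[0],U2[1],0])*1000).round(1),'torque',s['ft_torque'].round(2))
snap('side','side21.png');snap('wrist','wrist21.png')
cv2.imwrite('pics/c19.png',np.hstack([cv2.resize(cv2.imread('pics/side21.png')[270:390,340:440],(400,480),interpolation=cv2.INTER_CUBIC),cv2.resize(cv2.imread('pics/wrist21.png')[110:290,240:420],(400,400),interpolation=cv2.INTER_CUBIC).repeat(1,0)[:400] if 0 else cv2.copyMakeBorder(cv2.resize(cv2.imread('pics/wrist21.png')[110:290,240:420],(400,400),interpolation=cv2.INTER_CUBIC),0,80,0,0,0)]))
E
```

```text
position: [0.5841, -0.1498, 0.1953]
force: [-1.2, -0.2, -2.0]
position: [0.5845, -0.1501, 0.1871]
force: [0.3, 0.4, -2.8]
t 30.55 pos mm [ 584.5 -150.1  187.1] F [ 0.3  0.4 -2.8] w 13.6 q [ 0.31  0.46 -0.2   1.69  0.11  1.   -0.28]
toolz [ 0.001 -0.001 -1.   ] tooly [ 0.942 -0.334  0.001] tool y yaw -19.5
[  1.6  -0.7 187.1] torque [-0.07  0.08 -0.03]
```

View pics/c19.png

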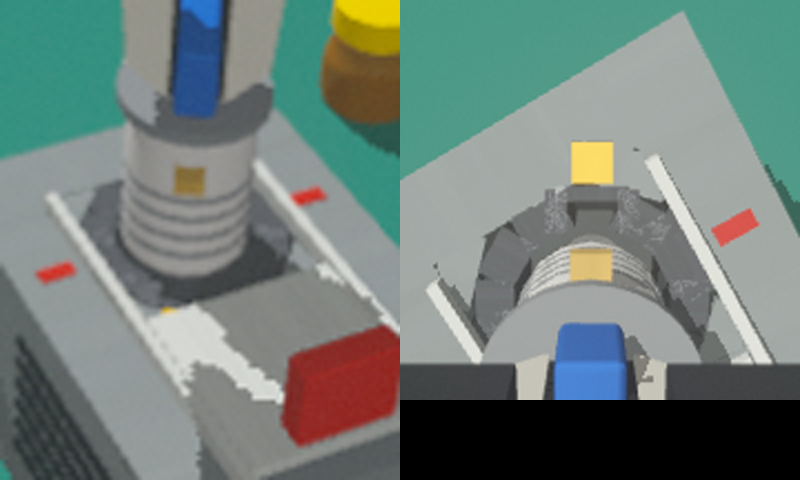

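```bash
for i in 1 2; do python3 -m creep '[[[0,0,-0.3,0,0,0,-1],[0,0,-0.6,0,0,0,-1],[0,0,-0.6,0,0,0,-1]]]'|grep -E "pos|for"; done; python3 - <<'E'
from h import *
s,M=st();U2=np.load('U2.npy');print((R.from_euler('z',-U2[2]).apply(s['position']-[U2[0],U2[1],0])*1000).round(1),'torque',s['ft_torque'].round(2))
E
```

```text
position: [0.5845, -0.1501, 0.181]
force: [0.8, -0.1, -3.4]
position: [0.5845, -0.1501, 0.175]
force: [-0.2, -0.4, -2.5]
t 31.25 pos mm [ 584.5 -150.1  175. ] F [-0.2 -0.4 -2.5] w 14.1 q [ 0.3   0.47 -0.2   1.7   0.11  0.98 -0.28]
toolz [ 0.    -0.001 -1.   ] tooly [ 0.943 -0.334  0.001] tool y yaw -19.5
[  1.6  -0.6 175. ] torque [-0.07  0.05 -0.  ]
```

```bash
python3 -m creep '[[[0.05,0.14,0,0,0,0,-1],[0.05,0.14,0,0,0,0,-1]]]'|grep -E "pos|for";python3 -m creep '[[[0.03,0.1,0,0,0,0,-1],[0.03,0.1,0,0,0,0,-1]]]'|grep -E "pos|for"; python3 -m creep '[[[-0.08,-0.24,0,0,0,0,-1],[-0.13,-0.38,0,0,0,0,-1],[-0.13,-0.38,0,0,0,0,-1]]]'|grep -E "pos|for";python3 -m creep '[[[-0.03,-0.1,0,0,0,0,-1],[-0.03,-0.1,0,0,0,0,-1]]]'|grep -E "pos|for"
```

```text
position: [0.5855, -0.1484, 0.1757]
force: [0.5, 0.2, -2.7]
position: [0.5857, -0.1475, 0.1757]
force: [0.4, 0.4, -1.7]
position: [0.5844, -0.1516, 0.1757]
force: [0.3, -0.1, -2.7]
position: [0.5843, -0.1519, 0.1757]
force: [2.1, 3.8, -2.5]
```

```bash
python3 -m creep '[[[0.08,0.25,0,0,0,0,-1],[0.16,0.5,0,0,0,0,-1],[0.175,0.52,0,0,0,0,-1],[0.175,0.52,0,0,0,0,-1]]]'|grep -E "pos|for";python3 -m creep '[[[0.03,0.07,0,0,0,0,-1],[0.03,0.07,0,0,0,0,-1]]]'|grep -E "pos|for"
```

```text
position: [0.5857, -0.1474, 0.1756]
force: [0.5, -0.2, -1.7]
position: [0.5859, -0.147, 0.1756]
force: [-0.4, -0.7, -0.7]
```

```bash
python3 -m creep '[[[-0.08,-0.24,0,0,0,0,-1],[-0.08,-0.24,0,0,0,0,-1],[0.11,-0.31,0,0,0,0,-1],[0.11,-0.31,0,0,0,0,-1]]]'|grep -E "pos|for";python3 -m creep '[[[0.06,-0.02,0,0,0,0,-1],[0.06,-0.02,0,0,0,0,-1]]]'|grep -E "pos|for";python3 -m creep '[[[-0.2,0.08,0,0,0,0,-1],[-0.44,0.16,0,0,0,0,-1],[-0.44,0.16,0,0,0,0,-1]]]'|grep -E "pos|for";python3 -m creep '[[[-0.06,0.02,0,0,0,0,-1],[-0.06,0.02,0,0,0,0,-1]]]'|grep -E "pos|for"
```

```text
position: [0.5872, -0.1498, 0.1755]
force: [0.2, -0.1, -1.7]
position: [0.5874, -0.1498, 0.1755]
force: [-1.9, 0.5, -1.8]
position: [0.5835, -0.1483, 0.1758]
force: [0.9, -0.9, -2.4]
position: [0.5833, -0.1482, 0.1759]
force: [2.7, -0.5, -2.6]
```

```bash
python3 -m creep '[[[0.26,-0.15,0,0,0,0,-1],[0.26,-0.15,-0.8,0,0,0,-1],[0.26,-0.15,-1.6,0,0,0,-1],[0.26,-0.15,-2.4,0,0,0,-1],[0.26,-0.15,-2.8,0,0,0,-1]]]'|grep -E "pos|for";python3 -m creep '[[[0,0,0,0,0,0,-1]]]'|grep -E "pos|for"; python3 - <<'E'
from h import *
s,M=st()
snap('side','side22.png');snap('wrist','wrist22.png')
cv2.imwrite('pics/c20.png',np.hstack([cv2.resize(cv2.imread('pics/side22.png')[270:390,340:440],(400,480),interpolation=cv2.INTER_CUBIC),cv2.copyMakeBorder(cv2.resize(cv2.imread('pics/wrist22.png')[110:290,240:420],(400,400),interpolation=cv2.INTER_CUBIC),0,80,0,0,0)]))
E
```

```text
position: [0.5845, -0.1495, 0.1461]
force: [-1.2, -0.5, -1.9]
position: [0.5847, -0.1495, 0.1465]
force: [1.6, 0.4, -2.8]
t 34.45 pos mm [ 584.7 -149.5  146.5] F [ 1.6  0.4 -2.8] w 13.8 q [ 0.3   0.5  -0.2   1.73  0.12  0.92 -0.29]
toolz [-0.001 -0.001 -1.   ] tooly [ 0.943 -0.334 -0.   ] tool y yaw -19.5
```

View pics/c20.png

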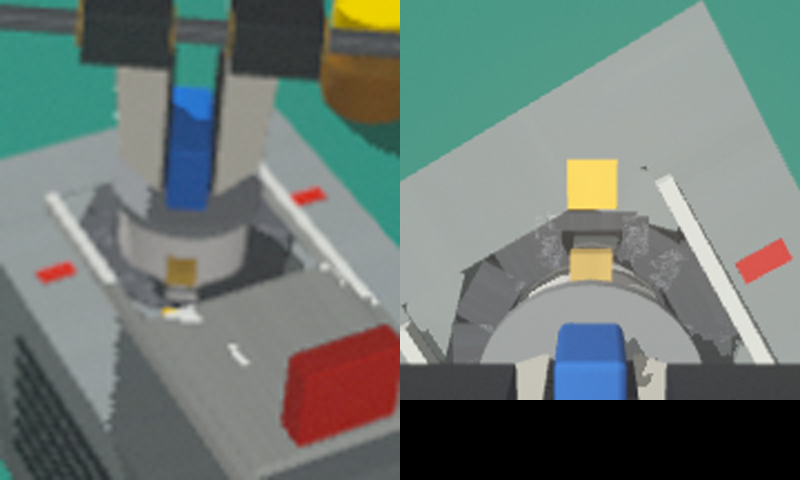

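Both lugs sit over their slots: in the wrist crop the lug (590,265) lines up with the slot and patch (592,185). I'll continue down.

```bash
python3 -m creep '[[[0.06,0,-0.3,0,0,0,-1],[0.06,0,-0.6,0,0,0,-1],[0.06,0,-0.8,0,0,0,-1],[0.06,0,-0.8,0,0,0,-1]]]'|grep -E "pos|for";python3 -m creep '[[[0,0,-0.2,0,0,0,-1],[0,0,-0.4,0,0,0,-1],[0,0,-0.4,0,0,0,-1]]]'|grep -E "pos|for"
```

```text
position: [0.5856, -0.1495, 0.1392]
force: [-0.4, 0.1, -3.0]
position: [0.5858, -0.1496, 0.1356]
force: [-2.3, 0.3, 1.5]
```

```bash
python3 -m creep '[[[0,0,-0.25,0,0,0,-1],[0,0,-0.5,0,0,0,-1],[0,0,-0.75,0,0,0,-1],[0,0,-0.75,0,0,0,-1]]]'|grep -E "pos|for"; python3 -c "
from h import *
s,M=st();print(s['ft_torque'])"
```

```text
position: [0.5859, -0.1496, 0.1281]
force: [-3.6, 1.2, 5.3]
t 35.65 pos mm [ 585.9 -149.6  128.1] F [-3.6  1.2  5.3] w 13.7 q [ 0.3   0.53 -0.2   1.74  0.13  0.88 -0.3 ]
toolz [ 0.001 -0.001 -1.   ] tooly [ 0.942 -0.334  0.002] tool y yaw -19.5
[ 0.13794798  0.97356776 -0.01122419]
```

```bash
python3 -m creep '[[[-0.07,0.02,-0.04,0,0,-5,-1],[-0.07,0.02,-0.04,0,0,-11,-1],[-0.07,0.02,-0.04,0,0,-17,-1],[-0.07,0.02,-0.04,0,0,-23,-1],[-0.07,0.02,-0.04,0,0,-23,-1]]]'|grep -E "pos|for"; python3 -c "
from h import *
s,M=st();print(s['ft_torque']);im,s=snap('side','side23.png');cv2.imwrite('pics/c21.png',cv2.resize(im[250:390,330:450,::-1],None,fx=4,fy=4))"
```

```text
position: [0.5864, -0.1498, 0.1285]
force: [-0.7, -0.7, 7.0]
t 36.15 pos mm [ 586.4 -149.8  128.5] F [-0.7 -0.7  7. ] w 13.7 q [ 0.22  0.52 -0.09  1.75  0.06  0.87 -0.64]
toolz [ 0.003 -0.003 -1.   ] tooly [ 0.734 -0.679  0.004] tool y yaw -42.7
[-0.08045792  0.33504845 -0.03065869]
```

View pics/c21.png

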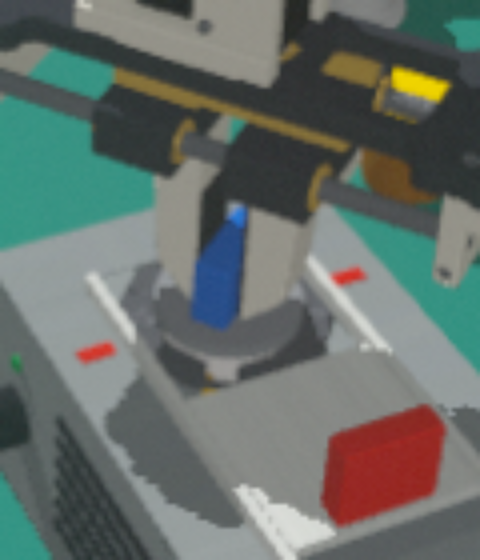

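```bash
python3 -m creep '[[[0,0,0,0,0,-7,-1],[0,0,0,0,0,-14,-1],[0,0,0,0,0,-21,-1],[0,0,0,0,0,-28,-1],[0,0,0,0,0,-33,-1]]]'|grep -E "pos|for"; python3 -c "
from h import *
s,M=st();print(s['ft_torque'])"; python3 -m creep '[[[0,0,0,0,0,-3,-1],[0,0,0,0,0,-5,-1],[0,0,0,0,0,-5,-1]]]'|grep -E "pos|for"; python3 -c "
from h import *
s,M=st();print(s['ft_torque'])"
```

```text
position: [0.5865, -0.1498, 0.1285]
force: [-1.1, -0.6, 6.2]
t 36.7 pos mm [ 586.5 -149.8  128.5] F [-1.1 -0.6  6.2] w 13.5 q [ 0.12  0.51  0.06  1.76 -0.03  0.87 -1.13]
toolz [ 0.002 -0.003 -1.   ] tooly [ 0.245 -0.969  0.003] tool y yaw -75.8
[-0.11534088  0.36858822  0.0723871 ]
position: [0.5865, -0.1495, 0.1285]
force: [0.2, 0.3, 6.2]
t 37.0 pos mm [ 586.5 -149.5  128.5] F [0.2 0.3 6.2] w 14.0 q [ 0.1   0.51  0.08  1.76 -0.05  0.87 -1.2 ]
toolz [ 0.002 -0.003 -1.   ] tooly [ 0.164 -0.986  0.003] tool y yaw -80.6
[-0.01019761  0.31439269  0.10883941]
```

```bash
python3 -m creep '[[[0,0,0,0,0,-1.5,-1],[0,0,0,0,0,-3,-1],[0,0,0,0,0,-3,-1]]]'|grep -E "pos|for"; python3 -c "
from h import *
s,M=st();print(s['ft_torque'])";python3 -m creep '[[[0,0,0,0,0,-1.5,-1],[0,0,0,0,0,-1.5,-1]]]'|grep -E "pos|for"; python3 -c "
from h import *
s,M=st();print(s['ft_torque']);im,s=snap('side','side24.png');cv2.imwrite('pics/c22.png',cv2.resize(im[250:390,330:450,::-1],None,fx=4,fy=4))"
```

```text
position: [0.5866, -0.1494, 0.1285]
force: [-0.2, 0.2, 5.9]
t 37.3 pos mm [ 586.6 -149.4  128.5] F [-0.2  0.2  5.9] w 13.4 q [ 0.09  0.51  0.09  1.76 -0.06  0.87 -1.24]
toolz [ 0.002 -0.003 -1.   ] tooly [ 0.114 -0.994  0.003] tool y yaw -83.5
[0.02496145 0.30163108 0.82463725]
position: [0.5866, -0.1494, 0.1285]
force: [-0.7, -0.9, 6.2]
t 37.5 pos mm [ 586.6 -149.4  128.5] F [-0.7 -0.9  6.2] w 13.9 q [ 0.09  0.51  0.1   1.76 -0.06  0.87 -1.27]
toolz [ 0.002 -0.003 -1.   ] tooly [ 0.088 -0.996  0.003] tool y yaw -84.9
[-0.0551747   0.30692353  1.00806792]
```

View pics/c22.png

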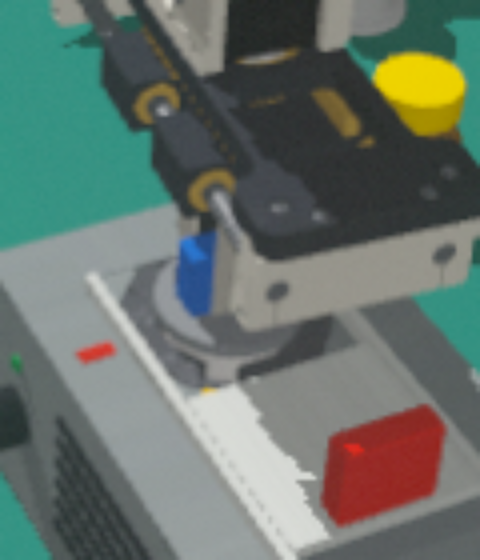

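```bash
python3 -m creep '[[[0,0,0,0,0,2.5,-1],[0,0,0,0,0,4.5,-1],[0,0,0.15,0,0,4.5,-1],[0,0,0.3,0,0,4.5,-1],[0,0,0.3,0,0,4.5,-1]]]'|grep -E "pos|for"; python3 -c "
from h import *
s,M=st();print(s['ft_torque'])";python3 -m creep '[[[0,0,0.15,0,0,0,-1],[0,0,0.15,0,0,0,-1]]]'|grep -E "pos|for"; python3 -c "
from h import *
s,M=st();print(s['ft_torque'])"
```

```text
position: [0.5864, -0.1494, 0.1314]
force: [1.5, 0.8, 6.2]
t 38.05 pos mm [ 586.4 -149.4  131.4] F [1.5 0.8 6.2] w 13.8 q [ 0.1   0.51  0.08  1.76 -0.05  0.87 -1.2 ]
toolz [ 0.002 -0.002 -1.   ] tooly [ 0.165 -0.986  0.002] tool y yaw -80.5
[ 0.12831262 -0.20910175  0.06802213]
position: [0.5862, -0.1494, 0.132]
force: [6.1, -0.3, -0.9]
t 38.25 pos mm [ 586.2 -149.4  132. ] F [ 6.1 -0.3 -0.9] w 13.5 q [ 0.1   0.51  0.08  1.76 -0.05  0.87 -1.2 ]
toolz [ 0.001 -0.002 -1.   ] tooly [ 0.165 -0.986  0.002] tool y yaw -80.5
[-0.02075757 -1.08053506  0.15883949]
```

```bash
python3 -m creep '[[[-0.05,0,-0.08,0,0,0,-1],[-0.05,0,-0.08,0,0,0,-0.4],[-0.05,0,-0.08,0,0,0,-0.4],[-0.05,0,-0.08,0,0,0,-0.2],[-0.05,0,-0.08,0,0,0,-0.2]]]'|grep -E "pos|for|wid"; python3 -m creep '[[[0,0,1.5,0,0,0,-0.2],[0,0,5,0,0,0,-0.2],[0,0,9,0,0,0,-0.2],[-2,0,13,0,0,0,0],[-6,4,13,0,0,0,0]]]'|grep -E "pos|for|wid"; python3 -m creep '[[[-3,4,2,0,0,0,0],[-6,8,4,0,0,0,0],[-9,12,4,0,0,0,0],[-9,12,4,0,0,0,0],[-9,12,4,0,0,0,0]]]'|grep -E "pos|for|wid"; python3 - <<'E'
from h import *
for n in('side','top','wrist'): snap(n,n+'30.png')
cv2.imwrite('pics/c23.png',np.hstack([cv2.resize(cv2.imread('pics/side30.png')[270:410,320:460],(400,400),interpolation=cv2.INTER_CUBIC),cv2.resize(cv2.imread('pics/top30.png')[150:270,380:500],(400,400),interpolation=cv2.INTER_CUBIC)]))
E
```

```text
position: [0.5842, -0.1494, 0.1311]
force: [0.1, 0.5, -0.5]
width: 0.388
position: [0.5325, -0.1188, 0.2664]
force: [0.9, 0.7, 0.1]
width: 0.488
position: [0.4386, 0.007, 0.3017]
force: [0.8, -1.6, -0.2]
width: 0.503
```

View pics/c23.png

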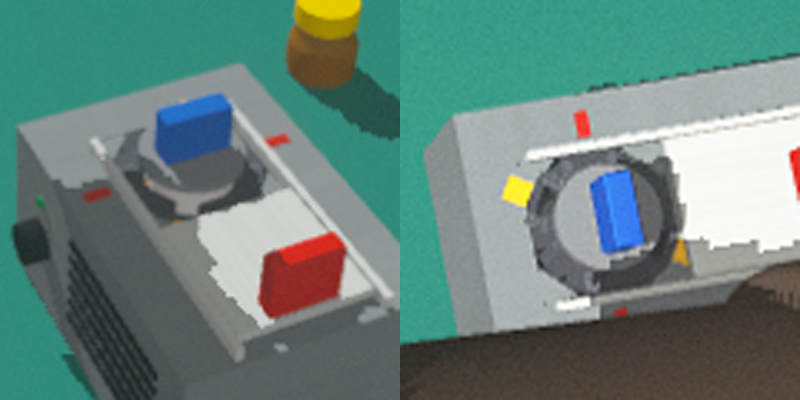

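View pics/side30.png

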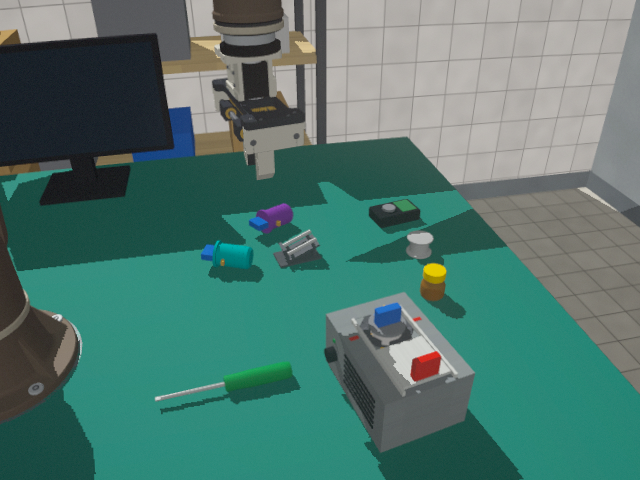

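View pics/top30.png

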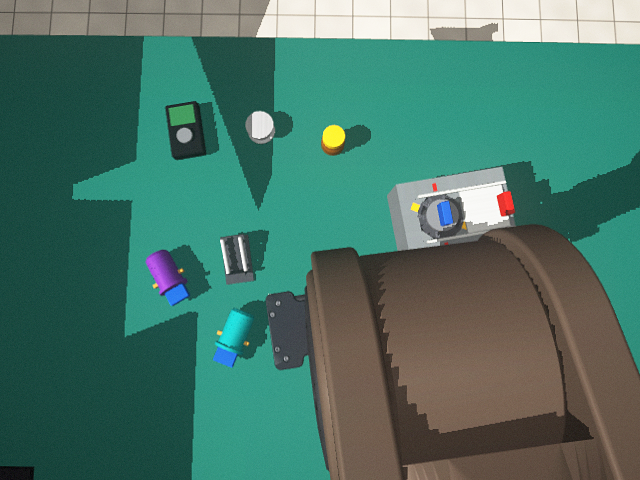

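```bash
python3 - <<'E'
from h import *
U=np.load('U.npy'); im=cv2.imread('pics/side30.png'); k=6;u0,v0=350,290
c=cv2.resize(im[v0:v0+100,u0:u0+120],None,fx=k,fy=k,interpolation=cv2.INTER_CUBIC)
for fz,col in((43,(0,255,0)),(49,(0,0,255))):
  for x in(-18,18):
    for y in(-7,7):
        P=np.array([.5855,-.1496,0])+R.from_euler('z',U[2]).apply(np.array([x,y,fz+95])/1000)
        p=(proj('side',P)-[u0,v0]+.4)*k; cv2.circle(c,tuple(p.round().astype(int)),4,col,-1)
for x,y,z in((-18,-106,137),(18,-106,137)):
    P=np.array([.5855,-.1496,0])+R.from_euler('z',U[2]).apply(np.array([x,y,z])/1000);p=(proj('side',P)-[u0,v0]+.4)*k; cv2.circle(c,tuple(p.round().astype(int)),4,(255,0,255),-1)
cv2.imwrite('pics/c24.png',c)
st()
E
```

```text
t 39.9 pos mm [440.    4.6 301.1] F [ 0.1 -0.3  0.1] w 46.2 q [-0.13  0.08 -0.01  1.9   0.    1.15 -1.54]
toolz [-0.001 -0.002 -1.   ] tooly [ 0.163 -0.987  0.002] tool y yaw -80.6
```

View pics/c24.png

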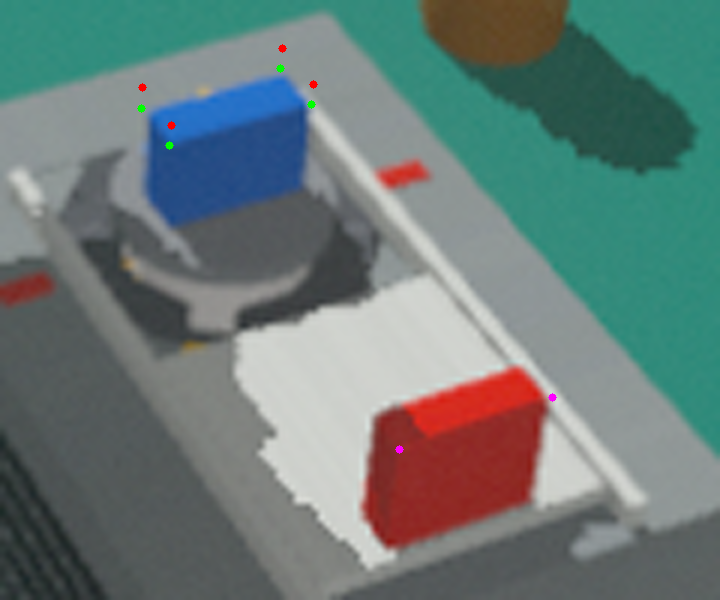

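```bash
python3 - <<'E'
import cv2,numpy as np
for f in('side2','s11','side24','side30'):
    h=cv2.cvtColor(cv2.imread(f'pics/{f}.png'),cv2.COLOR_BGR2HSV); m=(((h[...,0]<6)|(h[...,0]>174))&(h[...,1]>150)&(h[...,2]>60)).astype(np.uint8)
    n,l,S,c=cv2.connectedComponentsWithStats(m); i=1+S[1:,4].argmax(); print(f,S[i],c[i].round(1))
E
python3 -c "
from cell import arm
print(arm.sign_off())"
```

```text
side2 [411 352  30  29 609] [425.2 365.8]
s11 [411 352  30  29 623] [425.1 365.7]
side24 [411 352  30  29 619] [425.1 365.8]
side30 [411 352  30  29 608] [425.3 365.8]
the job is handed in; nothing more can be done
None
```

The job is done and handed in at about 39.9 s. I had no verdict back.

- **Shutter:** I gripped the red tab and slid the shutter to its end stop. The tab ended 100.2 mm from the socket axis and the force rose to 5 N. The tab stayed in the same pixels in every later picture.
- **Standing the cartridge up:** I took the white cartridge out of the cradle by its body. I stood it upright on the clear bench, let go and backed away.
- **Insertion and locking:** I took it again by the blue bar and centred it in the bore by touch. I put the lugs in the slots, pressed it down against the spring and turned it clockwise to the stop, which I felt as about 1 N·m. I then eased it back about 4° and let it spring up before letting go.

**Last checks:**
- The upward force on the gripper went from +6 N to about -1 N as the lugs met the notches. The foot then sat about 57 mm below the top.
- The final pictures show the bar at the locked height and within about 3° of the red marks. The other things look to be where they were.

**What disagreed:**
- The cameras differed by 2–5 mm on where the unit and the standing cartridge were. I settled the socket's position by touching the bore walls.
- Before the final grip on the bar, I took hold of it once more, lengthwise at 3 N, to find the cartridge's position, and then let go.

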